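Load a bottle carrier with its cold pack and reagents

ROBOT

A 6-joint arm with a two-finger parallel gripper is mounted at the origin on a cart in front of the work surface, level with it; the furniture and walls round the work are solid. World frame = base frame: x ahead of the robot, y to its left, z up, the work surface at z = 0. Lengths are in mm, angles in rad, forces in N, time in s.
With the tool pointing down it reaches from about 350 to 975 mm from the base axis. Payload 7.1 kg.
Tool frame: the origin (TCP) lies at the very end of the fingers, on their centre line; the grasp point (between the pads) lies 19 mm behind it (ctrl.grasp_offset is the distance from the TCP to the grasp point, in mm); z points along the fingers, y is the line along which they close (so a half turn about z gives the same grasp; the last joint's range is limited). The gripper opens to 88 mm and grips with 3 to 60 N. Pads are 20 mm wide; open, the fingers measure 115 mm over their backs; the gripper's body (75 mm by 178 mm) begins 61 mm behind the grasp point.
Start: joints at [1.225, 0.423, 1.63, -0, 1.089, -0.019], TCP at [200.602, 591.915, 189.575] pointing down, gripper open.
Joint ranges: [-3, 3], [-0.9, 2.11], [0.09, 2.58], [-1.31, 4.45], [0.11, 2.69], [-2.54, 2.54]. Speed limits (rad/s): [2.39, 2.39, 3.01, 3.14, 3.14, 3.14].

INTERFACE

Orientations are given as a rotation vector (axis times angle).
In Python, from workcell import ctrl, viewer, ticket, models gives the robot as it stands.
- The arm moves only by the tool play_rows, never from a script. Its arguments are lists of equal length, an entry for each row: "dp": the shift along the world's x, y, z in mm, a list of three; "yaw": the turn about the world's z in degrees. In form: {"dp": [[tx, ty, tz], ...], "yaw": [yaw, ...]}. A call has 1 to 8 rows; each row shifts and turns the commanded pose from where the row before left it; what a row does not reach is not made up. A row lasts 1/12 s, in which the tool goes at most 41.7 mm and 7.16 degrees, less where a joint would pass 70% of its speed; a pose out of reach is approached as far as the arm can. A call is refused whole if a number of a shift passes 41.7 or a number of a turn 7.16, either way. A call with a gripper value outside its range is refused whole. "gripper" is the closure, from 0 (fully open) to 1 (shut), set as the call begins (left out, the last holds). The fingers move at their own pace and stop on an object; the grip force is fixed at half the most. Time passes only in rows, so rows that do not move let the fingers close. It gives the time, the measured TCP pose, the force, the opening and the grip force at its end, in the units of the state.
- ctrl.get_obs(): the state, without advancing time (a new reading comes with each control period).
- viewer.get_image(name): name is "side" or "top" or "wrist"; returns a dict with "pixels" (480x640x3 uint8, red, green, blue), "range_z" (480x640 float32, mm along the optical axis (not along the pixel's ray), 0 where there is no reading), "fx", "fy", "cx", "cy" (pixels), "T" (4x4, takes a point from camera to world coordinates); the wrist camera has in their place "hand_eye" (4x4, takes a point from camera to tool coordinates, whose origin is the TCP and whose axes are the flange's). Camera axes: x right, y up, looking along -z (the intrinsics and any distortion apply to the point x, -y, -z); pixel columns grow to the right and rows downward; lengths in mm; the calibration is good to about 2 mm. A picture is of the moment at which its call begins: read the wrist's pose just before it.
- ticket.close_job(): hands the job in; it is judged then, once.
Trained networks look in a picture, given as the dict that the camera call returned (one of the last four; its "shot" number tells which), for a name from the list of things; names that differ only in an ending like _2 or _b are one class to them, and where a whole thing is asked for, a point or a joint stands for the part that bears it (a point fixed in the world has none). Each returns a list of dicts, best first, with "conf" (0 to 1); they miss things now and then, are a little off and sometimes report something else, mostly with a low value. They report only what shows in the picture. A call takes as long as a camera call. They do not tell look-alikes from the thing itself.
- models.look_for(picture, name): "bbox" ([centre column, centre row, width, height] in pixels, round what is visible of it).
- models.landmark_of(picture, name): "location" ([column, row] in pixels: a listed point, or the origin of a listed thing).
The state is a dict: "t": time; "qpos": joint angles; "qvel": joint speeds; "joint_torque": joint torques, N m; "ee_pos": TCP position; "orientation": TCP orientation; "ft_force": force on the tool from outside, world axes, zero at the start; "moment": the same for the moment, N m; "width": finger opening in mm; "grasp_force": force on a finger pad.
Only numpy, scipy, OpenCV 4.12 (cv2) and the standard library are available. Lean on these libraries where they do the work, as an engineer would, in place of code of your own. Each camera call takes 0.05 s, during which the arm holds its last target. There are 200 camera calls.

TASK

Get the grey carrier ready for transport: first put the white cold pack into its tray, one end tucked under the overhanging lip and then let down level until it lies flat on the tray floor. Then pack every reagent bottle and slide box standing between the carrier and the cold pack's first place (not the stock behind the monitor) upright into the long bay beside it, all side by side on the bay floor, and leave the marker, the tape roll and the petri dish where they lie.

Things in the scene. Friction and masses are not known exactly. Their poses are not given: they have to be found in the camera images.
- carrier: The carrier, a flat grey plastic box 138 mm (its x) by 238 mm (its y) and 30 mm high, that stays put on the desk; origin at the centre of its underside. It holds two open troughs side by side, both running along its y: the bottle bay on the robot's (-x) side and the cold-pack tray on the far (+x) side. Floors are 6 mm thick, walls 6 mm thick; wall tops 30 mm above the desk, except the lip, whose top is 45 mm above the desk.
- bottle_bay (a point): Centre of the bay's floor, 6 mm above the desk; axes as the carrier's. Inside the bay measures 56 mm (x) by 226 mm (y) and is 24 mm deep. The items drawn always fit in one row along y, with 14 mm or more to spare in all, provided that the slide boxes stand with their 52 mm side across the bay (along the bay's x).
- pack_tray (a point): Centre of the tray's floor, 6 mm above the desk; axes as the carrier's. Inside the tray measures 64 mm (x) by 208 mm (y). At its +y end a lip covers the last 30 mm of this length, so the opening is only 178 mm long: the 190 mm pack goes in only with one end tilted down under the lip.
- tray_lip (a point): Middle of the lip's free edge, on its underside, 34 mm above the tray floor; the lip is 5 mm thick, spans the whole width of the tray and runs from here 30 mm along the carrier's +y to the inside of the tray's end wall.
- cold_pack (a point): Hard-shell cold pack, a white slab 60 mm (its x) by 190 mm (its y) by 22 mm thick, about 0.3 kg, lying farther left on the desk; either end may go under the lip. Origin at the slab's centre, 11 mm above its underside. On its top, in the middle, stands a grip rib 12 mm thick (x), 60 mm long (y) and 30 mm high, its top 52 mm above the underside. Lying flat in the tray, this point is 17 mm above the desk.
- large_bottle_1 (a point): Large round reagent bottle: body 50 mm in diameter up to 100 mm, then a 31 mm cap; 115 mm high in all, about 0.2 kg. Stands upright at the start, on the desk to the robot's left, between the carrier and the cold pack. Origin at its centre, half-way up; z is its long axis. May be absent.
- large_bottle_2 (a point): Large round reagent bottle: body 50 mm in diameter up to 100 mm, then a 31 mm cap; 115 mm high in all, about 0.2 kg. Stands upright at the start, on the desk to the robot's left, between the carrier and the cold pack. Origin at its centre, half-way up; z is its long axis. May be absent.
- small_bottle_1 (a point): Small round reagent bottle: body 40 mm in diameter up to 74 mm, then a 26 mm cap; 85 mm high in all, about 0.16 kg. Stands upright at the start, on the desk to the robot's left, between the carrier and the cold pack. Origin at its centre, half-way up; z is its long axis. May be absent.
- slide_box_1 (a point): Closed upright slide box, a plain white block 36 mm (its x) by 52 mm (its y) by 80 mm high, about 0.15 kg. Stands upright on the desk to the robot's left, between the carrier and the cold pack. Origin at its centre, half-way up. May be absent.
- slide_box_2 (a point): Closed upright slide box, a plain white block 36 mm (its x) by 52 mm (its y) by 80 mm high, about 0.15 kg. Stands upright on the desk to the robot's left, between the carrier and the cold pack. Origin at its centre, half-way up. May be absent.
- marker: Marker pen, 135 mm long, 17 mm thick, lying behind the carrier; leave it alone. Origin under its middle.
- tape: Roll of tape, 96 mm across, 25 mm high, lying behind the bottles; leave it alone. Origin under its centre.
- dish: Petri dish, 58 mm across, 15 mm high, lying to the right of the carrier; leave it alone. Origin under its centre.
There are look-alikes about, which are no part of the job. Several things look just like the part that bears cold_pack: the one meant starts nearest to the robot's base.

How it is judged (in metres and radians):
On the way, in this order (a step that is already met when the one before it is completed fails the run):
1. the cold pack lies flat on the tray floor with its end under the lip (x of cold_pack in the frame of carrier between 0.026 and 0.036 m and y of cold_pack in the frame of carrier between -0.003 and 0.021 m and z of cold_pack in the frame of carrier between 0.0145 and 0.0205 m and angle between cold_pack's own z axis and vertical below 0.04 rad), for 0.3 s.
2. all bottles and slide boxes stand in the bay (x of large_bottle_1 in the frame of carrier between -0.063 and -0.007 m and y of large_bottle_1 in the frame of carrier between -0.113 and 0.113 m and z of large_bottle_1 in the frame of carrier between 0.0605 and 0.0665 m and angle between each of large_bottle_1, large_bottle_2, small_bottle_1, slide_box_1, slide_box_2's own z axis and vertical below 0.08 rad and x of large_bottle_2 in the frame of carrier between -0.063 and -0.007 m and y of large_bottle_2 in the frame of carrier between -0.113 and 0.113 m and z of large_bottle_2 in the frame of carrier between 0.0605 and 0.0665 m and x of small_bottle_1 in the frame of carrier between -0.063 and -0.007 m and y of small_bottle_1 in the frame of carrier between -0.113 and 0.113 m and z of small_bottle_1 in the frame of carrier between 0.0455 and 0.0515 m and x of slide_box_1 in the frame of carrier between -0.063 and -0.007 m and y of slide_box_1 in the frame of carrier between -0.113 and 0.113 m and z of slide_box_1 in the frame of carrier between 0.043 and 0.049 m and x of slide_box_2 in the frame of carrier between -0.063 and -0.007 m and y of slide_box_2 in the frame of carrier between -0.113 and 0.113 m and z of slide_box_2 in the frame of carrier between 0.043 and 0.049 m), for 0.2 s.
At the end, for the whole second after the job is handed in: The cold pack lies in the tray under the lip, level within 0.04 rad and within 3.5 mm of the tray floor; every bottle and slide box present stands upright (within 0.08 rad) on the floor of the bay (within 3 mm), inside its walls; all are at rest (all of step 1 and all of step 2 and linear speed of each of large_bottle_1_body, large_bottle_2_body, small_bottle_1_body, slide_box_1_body, slide_box_2_body, cold_pack_body below 0.02 m/s); the robot touches nothing.
It fails at once if the marker is pushed more than 3 cm (distance of marker from where it was at the start of the episode above 0.03 m).
It fails at once if the tape roll is pushed more than 3 cm (distance of tape from where it was at the start of the episode above 0.03 m).
It fails at once if the petri dish is pushed more than 3 cm (distance of dish from where it was at the start of the episode above 0.03 m).
Of large_bottle_1_body, large_bottle_2_body, small_bottle_1_body, slide_box_1_body, slide_box_2_body only 4 to 5 are there at a start; the rules pass over those that are not, and their reading is None.
At some moment in a run one of cold_pack_body may be knocked a few centimetres aside while the robot is not near it.
It also fails if it takes over 192 s, if anything falls off the work surface, if the arm or the gripper's body presses on something with over 40 N, if the wrist force passes 120 N, or if a joint passes its speed limit or range.

## Working session

There is one attempt and no reset: what is moved stays moved. The work goes in short steps, Python scripts to look and compute and a tool call to move; the robot and the scene stay as the last step left them, time stands still between calls to the robot, and variables do not carry over. Pictures are saved under pics/ and viewed, at most 14 in all, crops included, and the job is handed in when it is done.

Besides the shell and the picture viewer there is one more tool, called after "Call:" as name([rows], argument=value, ...), one row to a line, values as JSON. play_rows: Moves the arm, as the interface text tells. Its arguments: {"type":"object","properties":{"dp":{"type":"array"},"yaw":{"type":"array"},"gripper":{"type":"number"}},"required":["dp","yaw"]}

```bash
mkdir -p pics; cat > h.py <<'E'
import numpy as np, cv2
from workcell import ctrl, viewer, ticket, models
from scipy.spatial.transform import Rotation as R
def shot(n):
    o=ctrl.get_obs(); p=viewer.get_image(n)
    if 'T' in p: T=np.array(p['T'])
    else:
        W=np.eye(4);W[:3,:3]=R.from_rotvec(o['orientation']).as_matrix();W[:3,3]=o['ee_pos'];T=W@np.array(p['hand_eye'])
    p['TT']=T; return p
def cloud(p):
    z=p['range_z'];v,u=np.mgrid[:480,:640]
    P=np.stack([(u-p['cx'])/p['fx']*z,-(v-p['cy'])/p['fy']*z,-z,np.ones_like(z)],-1)@p['TT'].T
    P=P[...,:3];P[z==0]=np.nan;return P
def proj(p,X):
    c=np.linalg.inv(p['TT'])@np.append(X,1);return p['cx']-p['fx']*c[0]/c[2],p['cy']+p['fy']*c[1]/c[2]
def save(p,n):cv2.imwrite('pics/'+n+'.png',p['pixels'][...,::-1])
E
python3 - <<'E'
from h import *
for n in ['top','side','wrist']:
    p=shot(n);save(p,n+'0');print(n,p.keys(),p['TT'][:3].round(2).tolist())
    np.save(n+'0.npy',cloud(p))
    P=cloud(p)
    for k in ['carrier','bottle_bay','pack_tray','tray_lip','cold_pack','large_bottle_1','small_bottle_1','slide_box_1','marker','tape','dish']:
        for d in models.landmark_of(p,k)[:6]:
            c,r=d['location'];print(k,round(d['conf'],2),round(c),round(r),P[min(479,max(0,int(r))),min(639,max(0,int(c)))].round(0))
o=ctrl.get_obs();print(o)
E
```

```text
top dict_keys(['pixels', 'range_z', 'fx', 'fy', 'cx', 'cy', 'T', 'shot', 'TT']) [[0.03, 0.98, -0.2, 320.72], [-1.0, 0.03, 0.01, 121.23], [0.01, 0.2, 0.98, 1303.19]]
carrier 0.95 394 277 [485. -81.  27.]
pack_tray 0.79 389 265 [521. -70.   9.]
pack_tray 0.35 345 217 [654.  54.  10.]
tray_lip 0.87 365 263 [519.  -0.  45.]
tray_lip 0.19 392 265 [522. -82.   6.]
cold_pack 0.63 138 262 [506. 617.  25.]
cold_pack 0.59 209 252 [543. 424.  24.]
large_bottle_1 0.57 257 250 [535. 280. 119.]
large_bottle_1 0.53 315 285 [450. 132. 117.]
large_bottle_1 0.49 366 262 [528. -10.   4.]
small_bottle_1 0.77 271 285 [448. 246.  81.]
small_bottle_1 0.67 391 291 [449. -79.   5.]
slide_box_1 0.57 297 262 [513. 182.  80.]
marker 0.52 342 217 [653.  60.  13.]
tape 0.82 282 215 [660. 231.  -1.]
dish 0.78 489 293 [ 450. -344.   15.]
side dict_keys(['pixels', 'range_z', 'fx', 'fy', 'cx', 'cy', 'T', 'shot', 'TT']) [[0.98, 0.11, -0.17, 282.8], [-0.2, 0.5, -0.84, -1250.97], [-0.01, 0.86, 0.51, 910.56]]
carrier 0.97 302 312 [482. -90.   7.]
bottle_bay 0.6 293 309 [461. -69.   4.]
pack_tray 0.79 320 309 [525. -89.  
[... 668 characters left out ...]
.0, -0.24, 0.97, 385.73]]
{'t': 1.8, 'qpos': array([ 1.22504137e+00,  4.23123741e-01,  1.62989850e+00,  2.54738520e-05,
        1.08861275e+00, -1.89758200e-02]), 'qvel': array([-0.00075761,  0.00026137,  0.00056508, -0.00210631,  0.00206217,
       -0.00048054]), 'joint_torque': array([-3.01963437e-04, -5.44563496e+01, -2.74039042e+01,  6.44137943e-02,
        1.68503897e-02,  2.93618859e-05]), 'ee_pos': array([200.56775328, 591.92000491, 189.56081597]), 'orientation': array([-5.11036086e-01, -3.09971915e+00,  5.89725362e-05]), 'ft_force': array([-0.31216463, -0.46427175,  0.73667494]), 'moment': array([-0.05795551, -0.02599409,  0.01395785]), 'grasp_force': 0.0, 'width': 87.77689565556797}
```

```bash
python3 - <<'E'
import cv2
a=cv2.imread('pics/top0.png')[150:350,100:520];cv2.imwrite('pics/top0c.png',cv2.resize(a,None,fx=1.9,fy=1.9,interpolation=cv2.INTER_CUBIC))
a=cv2.imread('pics/side0.png')[140:430,180:470];cv2.imwrite('pics/side0c.png',cv2.resize(a,None,fx=2,fy=2,interpolation=cv2.INTER_CUBIC))
E
```

```text
(no output)
```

View pics/top0c.png

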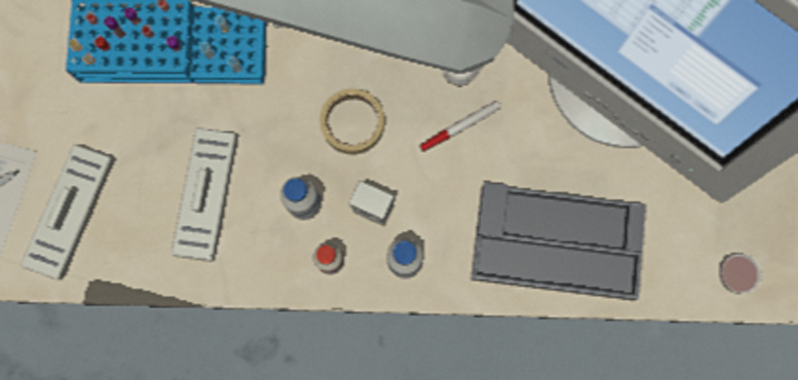

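View pics/side0c.png

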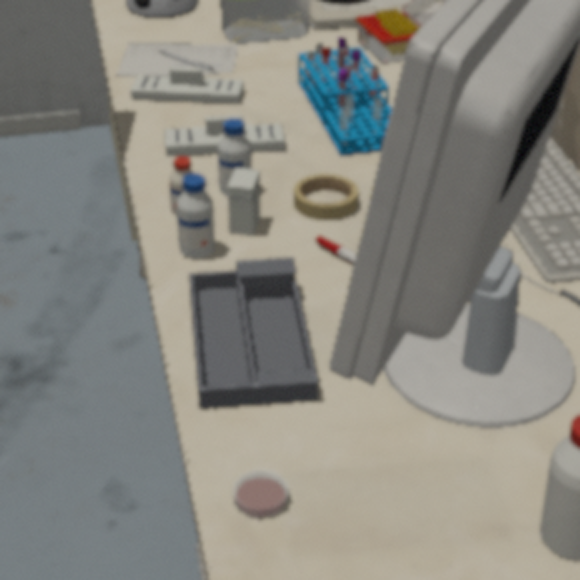

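The top view shows two packs, and the nearer is at about (543,424). It also shows two large bottles, one small bottle, one slide box and the carrier. I'll fit the rough poses from depth.

```bash
cat >> h.py <<'E'
def rect(P,lo,hi,box):
    m=(P[...,2]>lo)&(P[...,2]<hi)&(P[...,0]>box[0])&(P[...,0]<box[1])&(P[...,1]>box[2])&(P[...,1]<box[3])
    q=P[m].astype(np.float32);r=cv2.minAreaRect(q[:,:2].copy());return r,len(q),np.median(q,0).round(1)
E
python3 - <<'E'
from h import *
P=np.load('top0.npy')
for n,lo,hi,b in [('carrier',20,38,(400,600,-200,80)),('lip',40,50,(450,650,-50,100)),('pack',17,30,(430,650,350,490)),('rib',40,60,(430,650,350,490)),('pack2',17,30,(350,650,520,720)),
 ('L1',108,125,(480,600,230,330)),('L2',108,125,(400,500,80,180)),('S',75,95,(400,500,200,290)),('box',70,90,(470,600,140,220)),('floor',2,10,(440,560,-150,30))]:
    print(n,rect(P,lo,hi,b))
o=ctrl.get_obs();print(R.from_rotvec(o['orientation']).as_matrix().round(3)); p=shot('wrist');print(np.array(p['hand_eye']).round(2),p['fx'],p['cx'],p['cy'],viewer.get_image('top')['fx'])
E
```

```text
carrier (((486.6959533691406, -82.94795989990234), (237.87721252441406, 138.901611328125), 84.51697540283203), 906, array([ 482.1, -124.6,   29.8], dtype=float32))
lip (((526.807861328125, 14.562444686889648), (35.93162155151367, 76.19269561767578), 84.74561309814453), 353, array([526.6,  14.1,  45.3], dtype=float32))
pack (((542.453369140625, 431.7823486328125), (61.64112854003906, 190.05189514160156), 83.63320922851562), 1324, array([538.2, 429.2,  22.5], dtype=float32))
rib (((541.983642578125, 431.4662780761719), (14.43264102935791, 58.65088653564453), 85.6646728515625), 116, array([541.7, 430.4,  51.7], dtype=float32))
pack2 (((510.4837646484375, 627.1309204101562), (62.505104064941406, 189.6078643798828), 71.60193634033203), 1332, array([506.9, 623.9,  22.7], dtype=float32))
L1 (((534.3419189453125, 287.13604736328125), (29.181690216064453, 28.418006896972656), 0.9363439083099365), 120, array([534.7, 286.8, 115.2], dtype=float32))
L2 (((453.5978698730469, 136.98580932617188), (28.665828704833984, 30.004100799560547), 48.3253288269043), 119, array([452.9, 137.3, 115.3], dtype=float32))
S (((451.0520324707031, 245.07095336914062), (25.78944969177246, 23.947378158569336), 0.3750903010368347), 84, array([450.7, 244.3,  85.4], dtype=float32))
box (((516.6980590820312, 170.16665649414062), (98.10519409179688, 46.75320053100586), 51.69103240966797), 287, array([528.8, 185.1,  80.3], dtype=float32))
floor (((499.7645568847656, -59.739501953125), (120.04186248779297, 179.04098510742188), 0.17648005485534668), 1889, array([492.5, -65.6,   6.3], dtype=float32))
[[-0.947  0.321 -0.   ]
 [ 0.321  0.947 -0.   ]
 [ 0.    -0.    -1.   ]]
[[  -0.      0.97    0.24   65.99]
 [   1.     -0.      0.     -1.1 ]
 [   0.      0.24   -0.97 -196.15]
 [   0.      0.      0.      1.  ]] 413.3339966544188 317.90978400845904 236.39728355463362 471.8127712045296
```

Call:
play_rows([
  [30,-13,4],
  [34,-16,5],
  [34,-16,5],
  [34,-16,5],
  [34,-16,5],
  [34,-16,5],
  [34,-16,5],
  [34,-16,5],
], yaw=[1,2,2,2,2,2,1,0], gripper=0.5)

```text
t: 2.57
ee_pos: [470.1, 465.9, 228.9]
orientation: [0.183, 3.136, 0.0]
ft_force: [0.7, 1.2, -0.4]
width: 44.4
grasp_force: 0.0
```

Call:
play_rows([
  [34,-16,0],
  [30,-15,0],
  [9,-4,0],
  [0,0,0],
], yaw=[0,0,0,0])

```text
t: 2.9
ee_pos: [543.8, 430.4, 228.2]
orientation: [0.19, 3.136, -0.0]
ft_force: [-0.2, -0.1, -0.3]
width: 43.7
grasp_force: 0.0
```

```bash
python3 - <<'E'
from h import *
p=shot('wrist');save(p,'w1');P=cloud(p);np.save('w1.npy',P)
print(ctrl.get_obs()['ee_pos'],ctrl.get_obs()['width'])
for n,lo,hi,b in [('pack',17,30,(430,650,350,510)),('rib',40,60,(430,650,370,490))]: print(rect(P,lo,hi,b))
print(np.nanmedian(P[...,2]))
E
```

```text
[541.90856208 431.36228888 228.14836953] 43.74502882907107
(((541.4737548828125, 429.23919677734375), (60.074405670166016, 188.93655395507812), 83.58919525146484), 10680, array([530.3, 430.4,  23. ], dtype=float32))
(((541.43115234375, 429.086669921875), (11.763604164123535, 59.18577575683594), 83.29753112792969), 848, array([540. , 429.5,  52.6], dtype=float32))
2.561864790273546
```

View pics/w1.png

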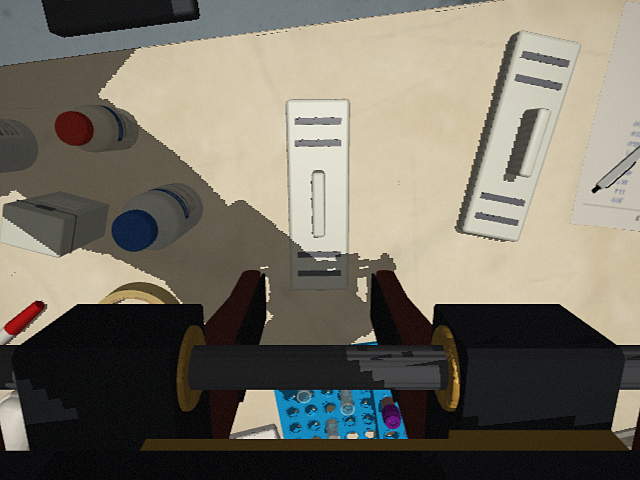

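Pack at (541.5, 429.2), and the rib lies along x, midway between the fingers. Next I'll take a close look at the carrier.

Call:
play_rows([
  [-5,-30,4],
  [-5,-38,0],
  [-5,-38,0],
  [-5,-38,0],
  [-5,-38,0],
  [-5,-38,0],
  [-5,-38,0],
  [-5,-38,0],
], yaw=[-6,-7,-7,-7,-7,-7,-7,-7])

```text
t: 3.62
ee_pos: [499.6, 136.0, 232.7]
orientation: [-1.616, -2.694, -0.0]
ft_force: [0.5, -1.1, 0.1]
width: 44.5
grasp_force: 0.0
```

Call:
play_rows([
  [-5,-38,0],
  [-5,-38,0],
  [-5,-38,0],
  [-5,-38,0],
  [-2,-38,0],
  [0,-14,0],
  [0,0,0],
  [0,0,0],
], yaw=[-7,-7,-7,-7,-6,0,0,0])

```text
t: 4.28
ee_pos: [479.1, -67.1, 232.6]
orientation: [-2.329, -2.107, -0.001]
ft_force: [0.1, 0.3, -0.3]
width: 43.3
grasp_force: 0.0
```

```bash
python3 - <<'E'
from h import *
p=shot('wrist');save(p,'w2');P=cloud(p);np.save('w2.npy',P)
print(ctrl.get_obs()['ee_pos'],ctrl.get_obs()['orientation'])
for n,lo,hi,b in [('car',24,38,(380,640,-240,80)),('lip',41,55,(430,650,-50,80)),('floor',3,12,(440,580,-220,30))]: print(rect(P,lo,hi,b))
E
```

```text
[479.20900311 -66.61554403 232.57955506] [-2.32782293e+00 -2.10884902e+00 -4.58536765e-04]
(((485.9949035644531, -86.37010955810547), (237.60812377929688, 138.4404754638672), 84.46446228027344), 5389, array([479. , -97.3,  30.8], dtype=float32))
(((526.7850341796875, 11.480927467346191), (35.06857681274414, 75.75706481933594), 84.27749633789062), 3565, array([526.4,  11.7,  46. ], dtype=float32))
(((509.9870300292969, -83.9826431274414), (227.92689514160156, 139.9654998779297), 89.99276733398438), 18312, array([490.2, -74.9,   7.1], dtype=float32))
```

View pics/w2.png

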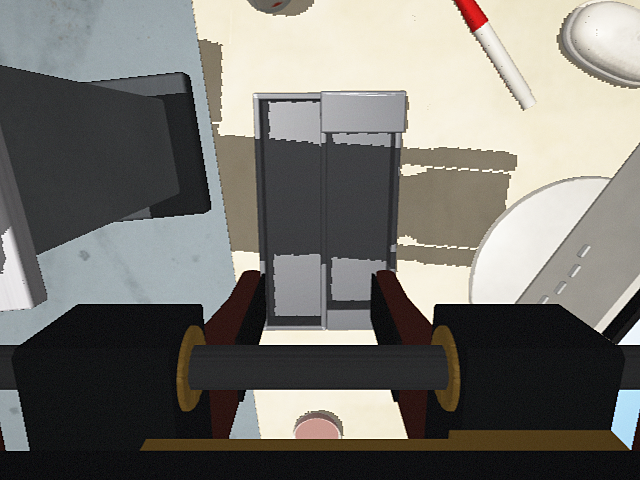

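Call:
play_rows([
  [5,30,0],
  [5,38,0],
  [5,38,0],
  [5,38,0],
  [5,38,0],
  [5,38,0],
  [5,38,0],
  [5,38,0],
], yaw=[6.1,7,7,7,7,7,7,7])

```text
t: 5.0
ee_pos: [518.0, 232.1, 232.5]
orientation: [-1.076, -2.951, -0.0]
ft_force: [1.6, -1.2, 0.9]
width: 44.1
grasp_force: 0.0
```

Call:
play_rows([
  [5,38,0],
  [5,38,0],
  [5,38,0],
  [5,38,0],
  [3,38,0],
  [0,10,0],
  [0,0,0],
  [0,0,0],
], yaw=[7,7,7,7,6,0,0,0])

```text
t: 5.67
ee_pos: [540.7, 428.8, 231.9]
orientation: [-0.179, -3.135, 0.002]
ft_force: [-0.5, -0.1, -0.6]
width: 44.3
grasp_force: 0.0
```

```bash
python3 - <<'E'
from h import *
p=shot('wrist');P=cloud(p)
print(ctrl.get_obs()['ee_pos'],ctrl.get_obs()['orientation'])
for n,lo,hi,b in [('pack',17,30,(430,650,350,510)),('rib',40,60,(430,650,370,490))]: print(rect(P,lo,hi,b))
E
```

```text
[541.24170203 427.67851961 232.1469639 ] [-1.81078464e-01 -3.13541589e+00  1.93210924e-03]
(((541.8192749023438, 429.2469787597656), (60.07078552246094, 188.93873596191406), 83.5997085571289), 10461, array([530.4, 430.4,  22.9], dtype=float32))
(((541.545654296875, 429.2189636230469), (11.29343318939209, 59.64529037475586), 83.48065185546875), 821, array([540.4, 429.3,  52.6], dtype=float32))
```

Call:
play_rows([
  [0,1.5,-35],
  [0,0,-40],
  [0,0,-40],
  [0,0,-40],
  [0,0,-28],
  [0,0,-14],
  [0,0,-6],
  [0,0,0],
], yaw=[0,0,0,0,0,0,0,0])

```text
t: 6.38
ee_pos: [542.5, 428.3, 29.3]
orientation: [-0.184, -3.135, 0.001]
ft_force: [-0.2, 0.9, 1.1]
width: 43.9
grasp_force: 0.0
```

Call:
play_rows([
  [0,0,0],
  [0,0,0],
  [0,0,0],
  [0,0,0],
  [0,0,0],
  [0,0,0],
], yaw=[0,0,0,0,0,0], gripper=1)

```text
t: 6.88
ee_pos: [542.8, 429.7, 30.2]
orientation: [0.181, 3.136, 0.001]
ft_force: [-0.7, 0.0, -0.1]
width: 7.2
grasp_force: 0.0
```

```bash
python3 - <<'E'
from h import *
p=shot('wrist');P=cloud(p);save(p,'w3')
o=ctrl.get_obs();print(o['ee_pos'],o['orientation'],o['width'],o['grasp_force'])
for n,lo,hi,b in [('pack',17,30,(430,650,350,510)),('rib',40,60,(400,500,370,490))]: print(rect(P,lo,hi,b))
t=shot('top');P=cloud(t)
for n,lo,hi,b in [('pack',17,30,(430,650,350,520))]: print(rect(P,lo,hi,b))
E
```

```text
[542.70323537 429.55903441  29.97625216] [1.81345691e-01 3.13596627e+00 4.93840535e-04] 3.5021138785037604 0.0
(((541.6958618164062, 429.4505615234375), (60.2437858581543, 189.0975341796875), 83.5364761352539), 25108, array([494.3, 434.9,  23. ], dtype=float32))
(((0.0, 0.0), (0.0, 0.0), 0.0), 0, array([nan, nan, nan], dtype=float32))
(((610.646484375, 421.9034729003906), (54.76862716674805, 52.057369232177734), 83.3985824584961), 204, array([619.7, 415.2,  22.9], dtype=float32))
  return _methods._mean(a, axis=axis, dtype=dtype,
  ret = um.true_divide(
```

View pics/w3.png

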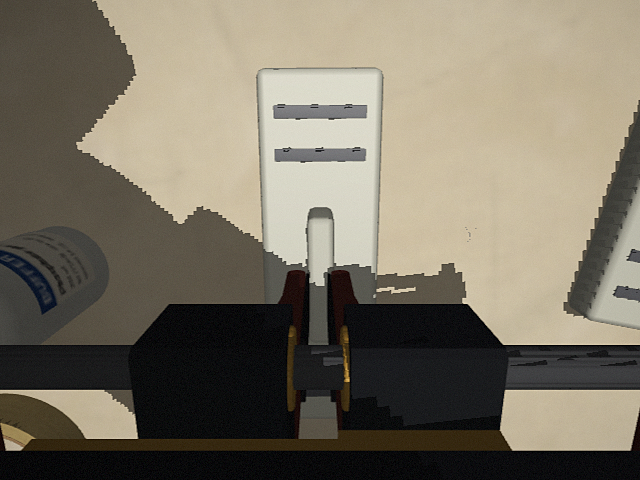

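Call:
play_rows([
  [0,0,0],
  [0,0,0],
  [0,0,0],
  [0,0,0],
], yaw=[0,0,0,0])

```text
t: 7.32
ee_pos: [542.6, 429.4, 29.5]
orientation: [-0.181, -3.136, 0.0]
ft_force: [0.3, 0.1, -0.8]
width: 0.3
grasp_force: 0.0
```

```bash
python3 - <<'E'
from h import *
o=ctrl.get_obs();print(o)
p=shot('wrist');P=cloud(p)
q=P[300:480:12,250:400:10];print(P[215:300:10,320].round(1))
for r in (275,285,295): print(r,[tuple(P[r,c].round(0)) for c in range(280,365,6)])
E
```

```text
{'t': 7.3167, 'qpos': array([ 6.52291836e-01,  7.08567824e-01,  1.55007423e+00, -1.05266059e-05,
        8.83108052e-01, -8.02898551e-01]), 'qvel': array([ 0.00039418, -0.00133739, -0.00119102,  0.00100259, -0.00171472,
       -0.00057821]), 'joint_torque': array([ 5.76335209e-03, -6.54982495e+01, -2.26066339e+01,  3.10800551e-02,
        6.43728208e-02,  2.25667208e-05]), 'ee_pos': array([542.56411661, 429.39593279,  29.48659802]), 'orientation': array([-1.81475209e-01, -3.13623249e+00,  1.70917972e-04]), 'ft_force': array([ 0.31559686,  0.10210106, -0.7856703 ]), 'moment': array([ 0.01315718, -0.03833831, -0.03171786]), 'grasp_force': 0.0, 'width': 0.29565581007306474}
[[512.  432.7  45.7]
 [515.1 432.3  51.9]
 [519.3 431.8  52.9]
 [523.7 431.3  53. ]
 [528.4 430.8  52.3]
 [532.7 430.3  53.2]
 [532.8 430.2  65.9]
 [532.6 430.2  77.7]
 [532.8 430.1  87.2]]
275 [(np.float64(545.0), np.float64(408.0), np.float64(24.0)), (np.float64(546.0), np.float64(411.0), np.float64(23.0)), (np.float64(546.0), np.float64(414.0), np.float64(22.0)), (np.float64(530.0), np.float64(422.0), np.float64(7
[... 1694 characters left out ...]
0)), (np.float64(531.0), np.float64(423.0), np.float64(90.0)), (np.float64(531.0), np.float64(425.0), np.float64(91.0)), (np.float64(531.0), np.float64(427.0), np.float64(92.0)), (np.float64(533.0), np.float64(429.0), np.float64(86.0)), (np.float64(533.0), np.float64(431.0), np.float64(87.0)), (np.float64(532.0), np.float64(433.0), np.float64(90.0)), (np.float64(532.0), np.float64(435.0), np.float64(92.0)), (np.float64(532.0), np.float64(437.0), np.float64(91.0)), (np.float64(560.0), np.float64(441.0), np.float64(24.0)), (np.float64(561.0), np.float64(444.0), np.float64(23.0)), (np.float64(561.0), np.float64(447.0), np.float64(23.0)), (np.float64(562.0), np.float64(450.0), np.float64(23.0))]
```

```bash
python3 - <<'E'
from h import *
p=shot('wrist');P=cloud(p);T=p['TT']
a=p['pixels'][190:330,240:400,::-1];cv2.imwrite('pics/w4.png',cv2.resize(a,None,fx=4,fy=4,interpolation=cv2.INTER_CUBIC))
print(proj(p,[542.6,429.4,29.5]),proj(p,[532.6,430.5,29.5]),proj(p,[532.6,430.5,54]))
for c in (302,308,314,320,326,332,338): print(c,[int(P[r,c,2]) for r in range(255,300,3)])
E
```

```text
(np.float64(320.36591529262745), np.float64(269.284062599224)) (np.float64(320.272030382261), np.float64(249.90278295482844)) (np.float64(320.5653664597629), np.float64(265.3930445955055))
302 [22, 23, 22, 23, 23, 63, 67, 69, 74, 77, 81, 84, 86, 89, 92]
308 [51, 50, 51, 50, 50, 63, 68, 71, 73, 78, 81, 83, 86, 89, 91]
314 [53, 52, 53, 53, 54, 53, 53, 66, 69, 73, 76, 80, 83, 85, 88]
320 [52, 51, 51, 53, 52, 51, 53, 68, 71, 75, 76, 81, 83, 86, 88]
326 [53, 52, 52, 52, 53, 63, 67, 70, 75, 77, 80, 83, 87, 90, 93]
332 [52, 52, 50, 52, 52, 63, 68, 71, 75, 77, 80, 83, 88, 89, 92]
338 [23, 23, 22, 23, 22, 23, 68, 70, 73, 77, 80, 83, 86, 89, 92]
```

View pics/w4.png

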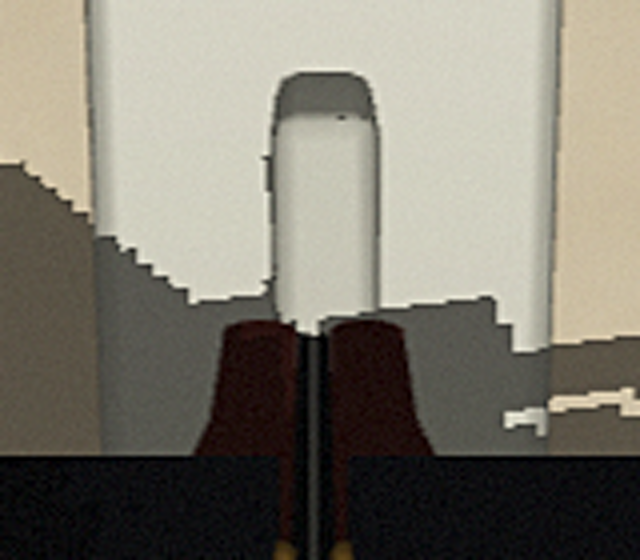

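```bash
python3 - <<'E'
from h import *
for f,z in (('w1.npy',228.1),('w2.npy',232.6)):
    P=np.load(f)
    for c in (250,256,262,376,382,390): print(f,c,[tuple((P[r,c]-[0,0,z]).round(0).astype(int).tolist()) for r in range(266,290,4)])
E
```

```text
w1.npy 250 [(607, 348, -227), (529, 403, 34), (529, 404, 40), (529, 404, 45), (529, 405, 49), (530, 405, 52)]
w1.npy 256 [(608, 354, -227), (530, 405, 34), (529, 406, 40), (530, 407, 44), (530, 407, 47), (531, 407, 49)]
w1.npy 262 [(609, 360, -228), (613, 360, -227), (531, 408, 36), (531, 408, 40), (532, 408, 42), (534, 408, 42)]
w1.npy 376 [(623, 482, -226), (628, 482, -226), (535, 454, 39), (537, 454, 39), (537, 453, 44), (536, 452, 50)]
w1.npy 382 [(624, 489, -226), (536, 457, 34), (536, 456, 39), (535, 455, 44), (535, 455, 49), (535, 454, 53)]
w1.npy 390 [(625, 497, -226), (630, 497, -227), (536, 459, 39), (536, 459, 43), (536, 458, 49), (535, 457, 53)]
w2.npy 250 [(398, -136, -233), (452, -54, 34), (453, -55, 39), (454, -54, 45), (455, -54, 49), (455, -55, 52)]
w2.npy 256 [(404, -136, -232), (455, -55, 34), (456, -54, 40), (456, -54, 45), (457, -55, 47), (457, -56, 48)]
w2.npy 262 [(416, -127, -202), (415, -132, -203), (457, -56, 35), (458, -56, 40), (458, -58, 41), (458, -59, 43)]
w2.npy 376 [(534, -147, -227), (533, -151, -225), (503, -59, 40), (503, -61, 39), (502, -60, 46), (502, -60, 50)]
w2.npy 382 [(540, -148, -226), (506, -60, 35), (506, -60, 40), (505, -59, 45), (504, -60, 48), (504, -59, 53)]
w2.npy 390 [(545, -140, -202), (545, -144, -202), (509, -60, 39), (508, -60, 44), (507, -60, 48), (507, -60, 53)]
```

The fingers closed above the rib: the visible tips sit about 32 mm above the reported TCP. I'll reopen, go lower and watch the force.

Call:
play_rows([
  [0,0,0],
  [0,0,0],
  [0,0,0],
  [0,0,0],
  [0,0,-6],
  [0,0,-8],
  [0,0,-6],
  [0,0,0],
], yaw=[0,0,0,0,0,0,0,0], gripper=0.5)

```text
t: 8.08
ee_pos: [541.4, 428.5, 7.4]
orientation: [-0.181, -3.134, 0.003]
ft_force: [-0.5, -0.4, -0.1]
width: 43.5
grasp_force: 0.0
```

Call:
play_rows([
  [0,0,-4],
  [0,0,-4],
  [0,0,-3],
  [0,0,0],
], yaw=[0,0,0,0])

```text
t: 8.42
ee_pos: [542.2, 429.1, -2.3]
orientation: [-0.181, -3.136, 0.001]
ft_force: [0.1, 0.9, 0.1]
width: 43.6
grasp_force: 0.0
```

Call:
play_rows([
  [0,0,0],
  [0,0,0],
  [0,0,0],
  [0,0,0],
  [0,0,0],
  [0,0,0],
  [0,0,0],
  [0,0,0],
], yaw=[0,0,0,0,0,0,0,0], gripper=1)

```text
t: 9.08
ee_pos: [542.8, 429.6, -1.2]
orientation: [0.181, 3.136, 0.001]
ft_force: [-0.1, 0.4, 1.1]
width: 11.8
grasp_force: 30.0
```

Call:
play_rows([
  [0,0,10],
  [0,0,25],
  [0,0,35],
  [0,0,35],
  [0,0,30],
  [0,0,15],
  [0,0,0],
  [0,0,0],
], yaw=[0,0,0,0,0,0,0,0])

```text
t: 9.75
ee_pos: [542.6, 429.4, 149.3]
orientation: [0.182, 3.135, 0.001]
ft_force: [-0.4, -0.5, -3.5]
width: 11.7
grasp_force: 30.0
```

```bash
python3 - <<'E'
from h import *
o=ctrl.get_obs();print(o['ee_pos'],o['orientation'],o['width'],o['grasp_force'],o['ft_force'])
p=shot('wrist');P=cloud(p);T=np.eye(4);T[:3,:3]=R.from_rotvec(o['orientation']).as_matrix();T[:3,3]=o['ee_pos']
Q=(P-T[:3,3])@T[:3,:3]   # tool coords
ok=(P[...,2]>150)&(P[...,2]<185)
q=P[ok];print(rect(P,155,185,(400,640,330,520)))
# tool-y extents of pack per row
for r in range(80,260,30):
    m=np.where((Q[r,:,2]<8)&(Q[r,:,2]>-40))[0]
    if len(m): print(r,Q[r,m[0]].round(1),Q[r,m[-1]].round(1),np.median(P[r,m,2]).round(1))
P=np.load('top0.npy');S=np.load('side0.npy')
for W in (P,S):
  for y0 in range(-300,101,50):
    m=(W[...,2]>60)&(W[...,1]>y0)&(W[...,1]<y0+50)&(W[...,0]>380)
    if m.any(): i=np.argmin(W[m][:,0]);print(y0,W[m][i].round(0))
E
```

```text
[542.63970116 429.376631   149.27602471] [1.81534037e-01 3.13545655e+00 1.06123727e-03] 11.714533691893685 29.999341070652008 [-0.36470467 -0.54206526 -3.51532587]
(((534.8118286132812, 428.8125), (60.20445251464844, 175.86788940429688), 83.35250854492188), 33247, array([491.4, 432.4, 173.4], dtype=float32))
80 [ 86.5 -31.  -21.4] [ 86.4  28.3 -21.6] 173.3
110 [ 75.1 -31.3 -20.4] [ 75.   27.9 -21.7] 174.0
140 [ 63.2 -30.8 -21.5] [ 63.2  28.2 -20.8] 173.3
170 [ 50.9 -31.  -21.1] [ 50.8  28.5 -19.6] 173.4
200 [ 38.2 -31.1 -20.9] [ 38.1  28.4 -20.3] 173.4
230 [ 25.1 -31.2 -21.2] [ 25.3  27.8 -22.2] 173.3
-300 [ 534. -290.  117.]
-250 [ 562. -248.  116.]
-200 [ 600. -199.  117.]
-150 [ 638. -150.  110.]
-100 [ 676. -100.  113.]
-50 [712. -49. 114.]
0 [592.  50. 546.]
50 [567.  92. 547.]
100 [429. 140.  72.]
-300 [ 538. -293.  130.]
-250 [ 629. -247.  105.]
-200 [ 694. -198.  500.]
-150 [ 732. -144.  499.]
-100 [769. -98. 500.]
-50 [802. -49. 500.]
0 [589.  50. 547.]
50 [570.  78. 541.]
100 [433. 130.  62.]
```

Call:
play_rows([
  [0,-25,0],
  [-2,-38,0],
  [-2,-38,0],
  [-2,-38,0],
  [-2,-38,0],
  [-2,-38,0],
  [-2,-38,0],
  [-2,-38,0],
], yaw=[-4,-6.5,-6.5,-6.5,-6.5,-6.5,-6.5,-6.5])

```text
t: 10.47
ee_pos: [526.5, 136.3, 146.4]
orientation: [-1.484, -2.766, 0.004]
ft_force: [-0.1, -0.7, -3.9]
width: 11.8
grasp_force: 30.0
```

Call:
play_rows([
  [-2,-38,0],
  [-2,-38,0],
  [-2,-38,0],
  [-2,-38,0],
  [-2,-38,0],
  [-2,-36,0],
  [0,-20,0],
  [0,0,0],
], yaw=[-6.5,-6.5,-6.5,-6.5,-6.5,-6.5,-0.5,0])

```text
t: 11.13
ee_pos: [515.0, -110.9, 146.7]
orientation: [-2.331, -2.103, 0.004]
ft_force: [-0.2, -0.2, -3.2]
width: 11.9
grasp_force: 30.0
```

Call:
play_rows([
  [0,0,-30],
  [0,0,-30],
  [0,0,-25],
  [0,0,-10],
  [0,0,0],
  [0,0,0],
], yaw=[0,0,0,0,0,0])

```text
t: 11.63
ee_pos: [516.0, -107.0, 53.0]
orientation: [-2.326, -2.109, 0.002]
ft_force: [0.6, -0.2, -2.3]
width: 11.6
grasp_force: 30.0
```

```bash
cat >> h.py <<'E'
C=np.array([486.,-86.4]);EX=np.array([.9953,-.0965]);EY=np.array([.0965,.9953])
def car(X):
    d=np.asarray(X)[...,:2]-C;return np.stack([d@EX,d@EY],-1)
E
python3 - <<'E'
from h import *
o=ctrl.get_obs();v=R.from_rotvec(o['orientation']).as_matrix();print(o['ee_pos'],np.degrees(np.arctan2(v[1,1],v[0,1])),o['width'],o['ft_force'],car(o['ee_pos']))
p=shot('wrist');P=cloud(p);save(p,'w5')
print('pack',r:=rect(P,70,92,(380,640,-260,60)),car(r[0][0]))
print('lip',r:=rect(P,41,52,(430,650,-50,80)),car(r[0][0]))
c=np.dstack([car(P),P[...,2]])
for r_ in range(60,240,15):
    m=np.where((P[r_,:,2]>68)&(P[r_,:,2]<92))[0]; l=np.where((P[r_,:,2]>41)&(P[r_,:,2]<52))[0]
    if len(m):print(r_,'pack',c[r_,m[0]].round(1),c[r_,m[-1]].round(1))
    if len(l):print(r_,'lip',c[r_,l[0]].round(1),c[r_,l[-1]].round(1))
E
```

```text
[ 516.04727049 -106.96659154   52.99065921] -5.585853926833034 11.644382158903257 [ 0.58602797 -0.16004224 -2.30757945] [ 31.8907244  -17.57036696]
pack (((516.520751953125, -100.30897521972656), (175.70240783691406, 60.34564971923828), 84.394775390625), 33406, array([519.5, -57.1,  77.2], dtype=float32)) [ 31.71952053 -10.89835047]
lip (((526.1484375, 4.214510917663574), (21.789236068725586, 76.3329086303711), 84.30278015136719), 8823, array([526.1,   4.1,  45.9], dtype=float32)) [31.21543954 94.06294694]
60 pack [ 3.6 74.9 76.2] [60.3 75.  75.5]
75 pack [ 2.5 69.5 75.7] [61.4 69.5 74.7]
90 pack [ 1.7 64.2 72.5] [61.3 63.9 74.6]
105 pack [ 2.1 58.3 73.7] [61.8 58.3 73.1]
120 pack [ 2.2 52.5 73.8] [61.3 52.4 74.7]
135 pack [ 1.9 46.5 73.6] [61.3 46.5 73.7]
150 pack [ 2.2 40.5 74.1] [61.7 40.4 73. ]
165 pack [ 2.5 34.4 75.3] [61.3 34.3 74.4]
180 pack [ 2.1 28.1 74.2] [61.7 27.9 73.4]
195 pack [ 2.2 21.7 73.9] [61.4 21.7 74.2]
210 pack [ 1.9 15.2 73.9] [61.1 15.3 74.9]
225 pack [ 2.2  8.7 74.4] [61.5  8.6 74.4]
```

View pics/w5.png

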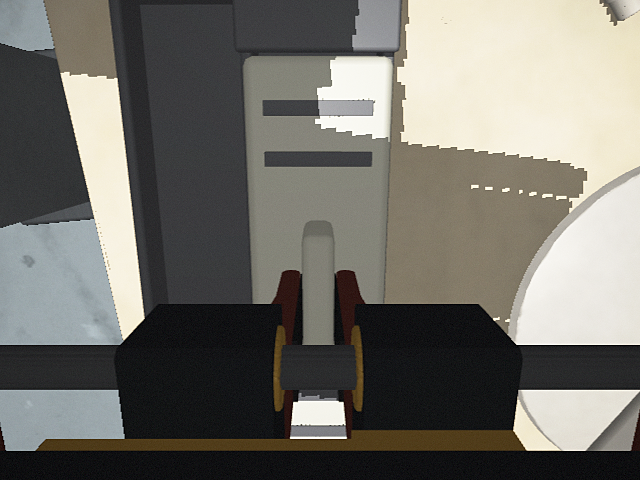

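Call:
play_rows([
  [-0.5,0,-10],
  [0,0,-8],
  [0,0,-4],
  [0,0,-2],
  [0,0,-2],
  [0,0,-2],
  [0,0,0],
], yaw=[0,0,0,0,0,0,0])

```text
t: 12.27
ee_pos: [516.5, -107.5, 25.7]
orientation: [2.328, 2.109, 0.001]
ft_force: [-0.1, 2.0, 1.5]
width: 11.8
grasp_force: 30.0
```

Call:
play_rows([
  [0,0,-1.5],
  [0,0,-1.5],
  [0,0,-1],
  [0,0,0],
], yaw=[0,0,0,0])

```text
t: 12.6
ee_pos: [516.6, -107.6, 21.7]
orientation: [2.327, 2.11, 0.001]
ft_force: [1.1, 3.2, 3.0]
width: 12.1
grasp_force: 30.0
```

Call:
play_rows([
  [0,0,-1],
  [0,0,-1],
  [0,0,-1],
  [0,0,0],
  [0,0,0],
], yaw=[0,0,0,0,0])

```text
t: 13.02
ee_pos: [516.3, -107.6, 18.5]
orientation: [2.327, 2.11, 0.0]
ft_force: [0.1, 3.4, 2.3]
width: 11.9
grasp_force: 30.0
```

```bash
python3 - <<'E'
from h import *
o=ctrl.get_obs();print(o['ee_pos'],o['ft_force'])
p=shot('wrist');P=cloud(p);save(p,'w6')
c=np.dstack([car(P),P[...,2]])
for col in (300,320,340): print(col,[tuple(c[r,col].round(0).astype(int).tolist()) for r in range(10,200,10)])
E
```

```text
[ 516.25442801 -107.62975171   18.51970728] [0.13116927 3.37802603 2.28044573]
300 [(26, 91, 46), (26, 87, 47), (26, 84, 47), (24, 89, 5), (24, 84, 6), (24, 80, 7), (24, 75, 6), (25, 68, 30), (25, 64, 31), (25, 60, 31), (25, 56, 33), (25, 52, 34), (25, 48, 32), (25, 44, 34), (25, 40, 35), (25, 36, 36), (25, 31, 38), (25, 27, 36), (25, 23, 38)]
320 [(33, 91, 46), (33, 87, 47), (33, 84, 47), (33, 88, 7), (33, 84, 7), (33, 80, 8), (33, 75, 7), (33, 68, 31), (33, 64, 31), (33, 60, 32), (33, 56, 32), (33, 52, 33), (33, 48, 34), (33, 44, 34), (33, 40, 35), (33, 36, 36), (33, 31, 37), (33, 27, 36), (33, 23, 37)]
340 [(41, 91, 46), (41, 88, 46), (41, 84, 45), (43, 88, 7), (43, 84, 6), (-9223372036854775808, -9223372036854775808, -9223372036854775808), (43, 75, 7), (42, 68, 31), (42, 64, 31), (42, 60, 31), (42, 56, 34), (42, 52, 34), (42, 48, 34), (42, 44, 33), (42, 40, 34), (42, 35, 35), (42, 31, 37), (42, 27, 36), (42, 23, 37)]<stdin>:5: RuntimeWarning: invalid value encountered in cast
```

Call:
play_rows([
  [0.4,4,0],
  [0.6,6,0],
  [0.6,6,0],
  [0.6,6,0],
  [0.5,5,0],
  [0.4,4,0],
  [0,0,0],
], yaw=[0,0,0,0,0,0,0])

```text
t: 13.65
ee_pos: [519.1, -75.7, 18.5]
orientation: [-2.326, -2.111, 0.0]
ft_force: [0.7, -0.8, -2.9]
width: 11.8
grasp_force: 30.0
```

```bash
python3 - <<'E'
from h import *
o=ctrl.get_obs();print(o['ee_pos'],o['ft_force'],car(o['ee_pos']))
p=shot('wrist');P=cloud(p);save(p,'w7')
c=np.nan_to_num(np.dstack([car(P),P[...,2]]))
print([tuple(c[r,320].round(0).astype(int).tolist()) for r in range(10,240,10)])
for r in (120,160,200):
    m=np.where((c[r,:,0]>-3)&(c[r,:,0]<68)&(c[r,:,2]>8))[0];print([tuple(c[r,x].round(0).astype(int).tolist()) for x in m[::8]])
E
```

```text
[519.11696928 -75.65188593  18.47595509] [ 0.72011235 -0.8042639  -2.90353875] [31.92412652 13.89338547]
[(33, 135, 1), (33, 131, 0), (33, 116, 46), (33, 113, 45), (33, 109, 45), (33, 106, 45), (33, 102, 47), (33, 98, 47), (33, 95, 46), (33, 91, 45), (33, 87, 48), (33, 84, 46), (33, 80, 34), (33, 76, 34), (33, 72, 36), (33, 68, 35), (33, 63, 37), (33, 59, 36), (33, 55, 37), (33, 51, 37), (33, 46, 38), (33, 42, 39), (33, 44, 67)]
[(-3, 84, 45), (0, 84, 44), (4, 84, 45), (7, 84, 44), (10, 84, 45), (13, 84, 44), (16, 84, 46), (19, 84, 45), (23, 84, 44), (26, 84, 45), (29, 84, 44), (32, 84, 46), (35, 84, 45), (38, 84, 45), (42, 84, 44), (45, 84, 44), (48, 84, 44), (51, 84, 43), (54, 84, 44), (57, 84, 44), (61, 84, 45), (64, 84, 46), (67, 84, 44)]
[(-3, 67, 31), (-1, 67, 23), (5, 68, 35), (8, 68, 36), (12, 68, 36), (15, 68, 35), (19, 68, 38), (22, 68, 36), (25, 68, 38), (29, 68, 37), (32, 68, 37), (36, 68, 36), (39, 68, 36), (43, 68, 37), (46, 68, 36), (50, 68, 36), (53, 68, 36), (57, 68, 36), (60, 68, 35), (65, 67, 30), (68, 67, 32)]
[(-3, 50, 31), (-1, 48, 22), (5, 51, 37), (9, 51, 38), (12, 51, 37), (16, 51, 38), (19, 51, 37), (23, 51, 38), (26, 51, 38), (29, 51, 37), (33, 51, 37), (36, 51, 38), (40, 51, 38), (43, 51, 38), (47, 51, 38), (50, 51, 38), (53, 51, 39), (57, 51, 38), (61, 50, 35), (66, 50, 30)]
```

View pics/w7.png

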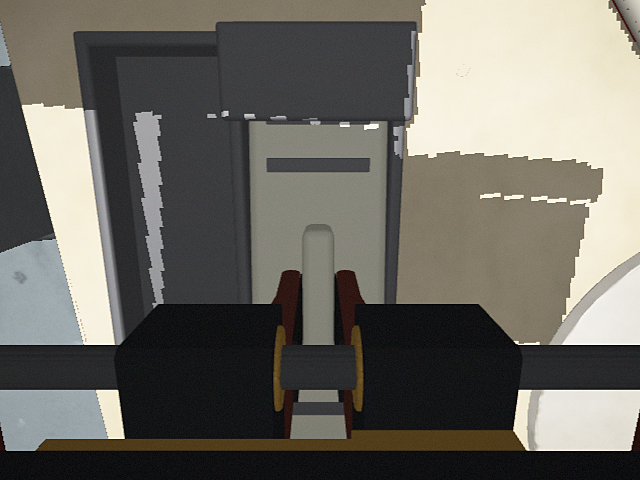

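The end is tucked under the lip with the walls clear. Now I'll lower it to level.

Call:
play_rows([
  [0,0,-2],
  [0,0,-2],
  [0,0,-2],
  [0,0,-2],
  [0,0,-2],
  [0,0,0],
], yaw=[0,0,0,0,0,0])

```text
t: 14.2
ee_pos: [519.4, -76.8, 8.3]
orientation: [2.328, 2.109, 0.0]
ft_force: [-0.9, -1.1, 1.1]
width: 11.8
grasp_force: 30.0
```

Call:
play_rows([
  [0,0,-1],
  [0,0,-1],
  [0,0,-1],
  [0,0,-1],
  [0,0,0],
  [0,0,0],
], yaw=[0,0,0,0,0,0])

```text
t: 14.7
ee_pos: [519.2, -76.5, 4.5]
orientation: [-2.328, -2.11, 0.0]
ft_force: [0.4, -1.8, 1.4]
width: 11.7
grasp_force: 30.0
```

Call:
play_rows([
  [0,0,0],
  [0,0,0],
  [0,0,0],
  [0,0,0],
  [0,0,0],
], yaw=[0,0,0,0,0], gripper=0.5)

```text
t: 15.12
ee_pos: [519.1, -76.5, 4.5]
orientation: [-2.327, -2.11, 0.0]
ft_force: [0.9, -0.3, -0.4]
width: 41.5
grasp_force: 0.0
```

Call:
play_rows([
  [0,0,10],
  [0,0,30],
  [0,0,40],
  [0,0,40],
  [0,0,40],
  [0,0,30],
  [0,0,0],
  [0,0,0],
], yaw=[0,0,0,0,0,0,0,0])

```text
t: 15.78
ee_pos: [520.4, -76.8, 197.1]
orientation: [2.325, 2.107, 0.005]
ft_force: [0.0, -1.0, -0.4]
width: 44.0
grasp_force: 0.0
```

```bash
python3 - <<'E'
from h import *
o=ctrl.get_obs();print(o['t'],o['ee_pos'],o['ft_force'])
p=shot('wrist');P=cloud(p);save(p,'w8');c=np.nan_to_num(np.dstack([car(P),P[...,2]]))
m=(c[...,0]>4)&(c[...,0]<58)&(c[...,1]>-85)&(c[...,1]<78)&(c[...,2]>15)&(c[...,2]<45)
A=np.c_[c[m][:,:2],np.ones(m.sum())];print('plane',np.linalg.lstsq(A,c[m][:,2],rcond=None)[0])
m=(c[...,0]>2)&(c[...,0]<60)&(c[...,1]>-90)&(c[...,1]<78)&(c[...,2]>45)&(c[...,2]<65)
print('rib',r:=rect(P,46,66,(460,570,-140,0)),car(r[0][0]))
print('pack',r:=rect(P,25,30.5,(495,550,-200,0)),car(r[0][0]))
print('large',models.landmark_of(p,'large_bottle_1')[:2])
t=shot('top');P=cloud(t)
for n,lo,hi,b in [('pack',23,36,(485,570,-200,0)),('rib',46,66,(460,570,-140,-20)),('L1',108,125,(480,600,230,330)),('L2',108,125,(400,500,80,180)),('S',75,95,(400,500,200,290)),('box',76,90,(480,600,140,220))]: print(n,rect(P,lo,hi,b))
E
```

```text
15.7833 [520.39304064 -76.75464422 197.12489389] [ 0.01858541 -1.02671239 -0.36996942]
plane [1.75544337e-05 3.36663875e-04 2.91396359e+01]
rib (((524.7794799804688, -52.7744026184082), (105.48475646972656, 73.66307830810547), 89.96183013916016), 1355, array([519.7, -65.8,  58.2], dtype=float32)) [35.35234628 37.20977689]
pack (((522.503173828125, -101.91688537597656), (54.99275588989258, 196.112548828125), 0.004264489281922579), 9337, array([523.3, -81.4,  29.1], dtype=float32)) [ 37.82898835 -11.92139974]
large [{'location': [281.6, 218.3], 'conf': 0.48}, {'location': [312.9, 125.4], 'conf': 0.34}]
pack (((516.8892822265625, -100.49112701416016), (192.4182586669922, 75.5676498413086), 85.30786895751953), 657, array([522.2, -40. ,  28.4], dtype=float32))
rib (((520.01171875, -62.72796630859375), (36.64585876464844, 13.044191360473633), 84.85091400146484), 69, array([519.1, -62.4,  56.5], dtype=float32))
L1 (((534.2218017578125, 287.17034912109375), (28.76980209350586, 28.86931037902832), 2.6544535160064697), 116, array([534.8, 287.4, 115.3], dtype=float32))
L2 (((453.9335632324219, 136.2295379638672), (28.905513763427734, 27.803476333618164), 1.6691317558288574), 118, array([453. , 137.3, 115.3], dtype=float32))
S (((450.94451904296875, 245.10618591308594), (26.01387596130371, 24.24083137512207), 1.151544451713562), 85, array([450.6, 244.4,  85.2], dtype=float32))
box (((529.6193237304688, 185.874267578125), (51.09496307373047, 35.876277923583984), 68.0870590209961), 257, array([529.3, 185.4,  80.6], dtype=float32))
```

View pics/w8.png

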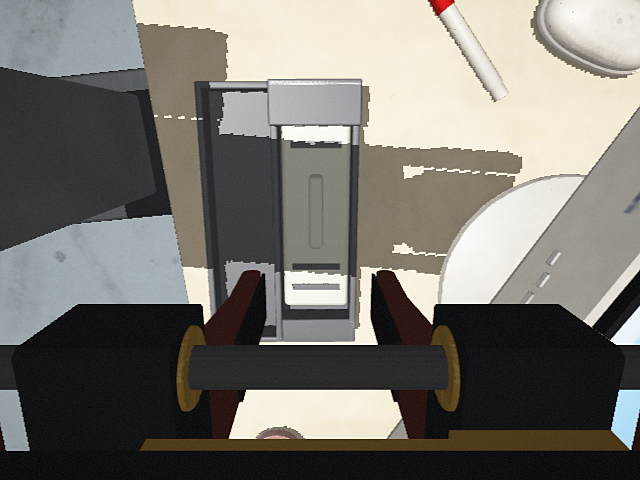

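The pack lies flat (tilt 0.0003), well under the lip. Next are the bottles, after a quick check of the body's depth relative to the TCP.

Call:
play_rows([
  [-6,20,0],
  [-11,36,0],
  [-11,36,0],
  [-11,36,0],
  [-11,36,0],
  [-11,33,0],
  [-5,16,0],
  [0,0,0],
], yaw=[0,0,0,0,0,0,0,0], gripper=0.1)

```text
t: 16.6
ee_pos: [451.0, 138.7, 192.9]
orientation: [-2.322, -2.112, 0.005]
ft_force: [0.5, -1.0, 0.0]
width: 78.8
grasp_force: 0.0
```

```bash
python3 - <<'E'
from h import *
o=ctrl.get_obs();print(o['ee_pos'],o['width'])
p=shot('wrist');P=cloud(p)
for r in (305,312,320,340,360,400,440): print(r,[int(P[r,c,2]-o['ee_pos'][2]) if np.isfinite(P[r,c,2]) else None for c in (20,60,120,200,320,440,520)])
print(rect(P,108,122,(400,500,80,200)))
E
```

```text
[450.95884699 138.71039521 192.90588922] 78.8419249512875
305 [119, 119, -426, 65, -184, 67, -192]
312 [124, 124, -422, 67, -168, 72, 118]
320 [127, 127, -416, 68, -160, 73, 119]
340 [135, 133, 118, 70, -184, 75, 121]
360 [138, 137, 130, 131, 130, 131, 130]
400 [137, 139, 120, -953, -185, -162, 121]
440 [138, 138, 123, -952, 140, 140, 140]
(((453.4223327636719, 134.98712158203125), (30.860576629638672, 31.064640045166016), 86.17477416992188), 1637, array([453.3, 135.9, 116.1], dtype=float32))
```

Call:
play_rows([
  [3,-2.5,-20],
  [0,0,-38],
  [0,0,-38],
  [0,0,-38],
  [0,0,-25],
  [0,0,-12],
  [0,0,0],
], yaw=[0,0,0,0,0,0,0])

```text
t: 17.23
ee_pos: [453.5, 131.8, 20.0]
orientation: [-2.327, -2.106, 0.011]
ft_force: [0.4, -0.3, 0.5]
width: 79.0
grasp_force: 0.0
```

Call:
play_rows([
  [0,0,0],
  [0,0,0],
  [0,0,0],
  [0,0,0],
  [0,0,0],
], yaw=[0,0,0,0,0], gripper=1)

```text
t: 17.65
ee_pos: [456.4, 133.9, 24.4]
orientation: [2.328, 2.11, 0.001]
ft_force: [-1.5, 1.2, 1.1]
width: 49.7
grasp_force: 30.0
```

Call:
play_rows([
  [0,0,10],
  [0,0,25],
  [0,0,36],
  [0,0,36],
  [0,0,28],
  [0,0,10],
  [0,0,0],
], yaw=[0,0,0,0,0,0,0])

```text
t: 18.23
ee_pos: [458.0, 134.5, 171.5]
orientation: [2.325, 2.108, 0.009]
ft_force: [-0.1, 0.9, -3.8]
width: 49.5
grasp_force: 29.9
```

Call:
play_rows([
  [0,-20,0],
  [-1,-36,0],
  [-1,-38,0],
  [-2,-38,0],
  [-2,-38,0],
  [-2,-38,0],
  [-2,-38,0],
  [-1,-36,0],
], yaw=[0,0,0,0,0,0,0,0])

```text
t: 18.9
ee_pos: [443.2, -149.5, 166.5]
orientation: [-2.326, -2.108, 0.003]
ft_force: [2.1, -0.2, -2.0]
width: 49.6
grasp_force: 29.9
```

Call:
play_rows([
  [0,-16,0],
  [0,0,0],
  [0,0,0],
  [0,0,0],
], yaw=[0,0,0,0])

```text
t: 19.23
ee_pos: [444.1, -163.1, 167.2]
orientation: [-2.326, -2.108, 0.002]
ft_force: [-0.1, 0.4, -1.9]
width: 49.9
grasp_force: 29.9
```

```bash
cat >> h.py <<'E'
def st():
    o=ctrl.get_obs();v=R.from_rotvec(o['orientation']).as_matrix();print(round(o['t'],1),o['ee_pos'].round(1),np.degrees(np.arctan2(v[1,1],v[0,1])).round(2),round(o['width'],1),o['ft_force'].round(1))
E
python3 -c "
from h import *
st();p=shot('wrist');st()"
```

```text
19.2 [ 444.1 -163.1  167.2] -5.63 49.9 [-0.1  0.4 -1.9]
19.3 [ 444.4 -162.9  167.5] -5.58 49.5 [ 0.   0.1 -3.3]
```

Call:
play_rows([
  [0,0,-20],
  [0,0,-36],
  [0,0,-36],
  [0,0,-24],
  [0,0,-12],
  [0,0,-4],
  [0,0,-2],
  [0,0,0],
], yaw=[0,0,0,0,0,0,0,0])

```text
t: 19.95
ee_pos: [445.6, -163.5, 34.8]
orientation: [2.326, 2.111, 0.0]
ft_force: [-0.0, 0.2, -2.7]
width: 49.6
grasp_force: 29.9
```

Call:
play_rows([
  [0,0,-1],
  [0,0,-1],
  [0,0,-1],
  [0,0,0],
], yaw=[0,0,0,0])

```text
t: 20.28
ee_pos: [445.6, -164.2, 32.1]
orientation: [2.327, 2.109, 0.001]
ft_force: [-0.1, 0.5, -2.1]
width: 49.6
grasp_force: 29.9
```

Call:
play_rows([
  [0,0,-1],
  [0,0,-1],
  [0,0,-1],
  [0,0,0],
], yaw=[0,0,0,0])

```text
t: 20.62
ee_pos: [445.0, -164.3, 30.0]
orientation: [-2.328, -2.11, 0.0]
ft_force: [-6.6, 1.8, 20.1]
width: 49.6
grasp_force: 30.0
```

Call:
play_rows([
  [0,0,0.5],
  [0,0,0],
  [0,0,0],
  [0,0,0],
], yaw=[0,0,0,0], gripper=0.3)

```text
t: 20.95
ee_pos: [445.4, -164.2, 29.1]
orientation: [2.328, 2.11, 0.0]
ft_force: [-0.8, -0.4, 0.0]
width: 61.1
grasp_force: 0.0
```

Call:
play_rows([
  [0,0,10],
  [0,0,30],
  [0,0,38],
  [0,0,38],
  [0,0,30],
  [0,0,15],
  [0,0,0],
  [0,0,0],
], yaw=[0,0,0,0,0,0,0,0])

```text
t: 21.62
ee_pos: [445.5, -164.2, 191.0]
orientation: [2.326, 2.108, 0.002]
ft_force: [0.3, 1.1, -1.0]
width: 61.3
grasp_force: 0.0
```

```bash
cat >> h.py <<'E'
def item(P,name,lo,hi,c,r=45):
    q=rect(P,lo,hi,(c[0]-r,c[0]+r,c[1]-r,c[1]+r));print(name,np.round(q[0][0],1),np.round(q[0][1],1),round(q[0][2],1),q[1],'z',q[2][2],'car',car(q[0][0]).round(1))
E
python3 - <<'E'
from h import *
st();p=shot('wrist');P=cloud(p);save(p,'w9');item(P,'placed',114,130,(445,-164))
P=cloud(shot('top'))
item(P,'placed',114,130,(445,-164));item(P,'L1',108,122,(534,287));item(P,'S',75,95,(451,245));item(P,'box',76,90,(529,186));item(P,'rib',46,66,(520,-80),40)
E
```

```text
21.6 [ 445.5 -164.2  191. ] -5.62 61.3 [ 0.3  1.1 -1. ]
placed [ 444.7 -163.5] [31. 31.] 23.8 1744 z 122.1 car [-33.7 -80.7]
placed [ 444.6 -161. ] [28.3 28.6] 2.3 123 z 121.1 car [-34.  -78.3]
L1 [534.6 287.1] [28.9 29. ] 47.6 118 z 115.1 car [ 12.3 376.5]
S [450.8 245.1] [23.6 25.7] 88.3 84 z 84.8 car [-67.1 326.5]
box [530. 186.] [52.3 36.3] 68.2 258 z 80.4 car [ 17.5 275.4]
rib [519.3 -73.8] [59.6 13.2] 83.6 110 z 57.8 car [31.9 15.8]
```

Call:
play_rows([
  [5,22,0],
  [7.5,38,0],
  [7.5,38,0],
  [7.5,38,0],
  [7.5,38,0],
  [7.5,38,0],
  [7.5,38,0],
  [7.5,38,0],
], yaw=[0,0,0,0,0,0,0,0], gripper=0.1)

```text
t: 22.38
ee_pos: [501.5, 125.6, 188.1]
orientation: [-2.326, -2.109, 0.005]
ft_force: [1.4, -0.7, 0.5]
width: 79.2
grasp_force: 0.0
```

Call:
play_rows([
  [7.5,38,0],
  [7.5,38,0],
  [7.5,38,0],
  [6,34,0],
  [3,13,0],
  [0,0,0],
  [0,0,0],
], yaw=[0,0,0,0,0,0,0])

```text
t: 22.97
ee_pos: [533.1, 284.3, 188.2]
orientation: [-2.326, -2.111, 0.006]
ft_force: [0.1, 0.1, 0.5]
width: 79.4
grasp_force: 0.0
```

```bash
python3 - <<'E'
from h import *
st();p=shot('wrist');st();P=cloud(p);item(P,'L1',108,122,(534,287))
E
```

```text
23.0 [533.1 284.3 188.2] -5.55 79.4 [0.1 0.1 0.5]
23.0 [533.2 283.5 188.6] -5.62 78.7 [ 0.6 -0.3  0.7]
L1 [534.2 285.9] [31.  30.6] 38.8 1699 z 116.1 car [ 12.1 375.2]
```

Call:
play_rows([
  [2,1.5,-20],
  [0,0,-38],
  [0,0,-38],
  [0,0,-34],
  [0,0,-23],
  [0,0,-12],
  [0,0,0],
  [0,0,0],
], yaw=[0,0,0,0,0,0,0,0])

```text
t: 23.68
ee_pos: [536.4, 285.3, 25.4]
orientation: [-2.329, -2.108, 0.001]
ft_force: [-0.6, -0.6, 1.2]
width: 78.7
grasp_force: 0.0
```

Call:
play_rows([
  [0,0,0],
  [0,0,0],
  [0,0,0],
  [0,0,0],
  [0,0,0],
], yaw=[0,0,0,0,0], gripper=1)

```text
t: 24.1
ee_pos: [536.3, 286.6, 25.9]
orientation: [2.328, 2.11, 0.001]
ft_force: [-0.2, 0.5, 2.7]
width: 50.0
grasp_force: 30.0
```

Call:
play_rows([
  [0,0,10],
  [0,0,25],
  [0,0,36],
  [0,0,36],
  [0,0,28],
  [0,0,10],
  [0,0,0],
], yaw=[0,0,0,0,0,0,0])

```text
t: 24.68
ee_pos: [537.8, 287.3, 173.3]
orientation: [2.326, 2.109, 0.009]
ft_force: [1.2, -0.0, -1.8]
width: 49.8
grasp_force: 29.9
```

Call:
play_rows([
  [-5,-22,0],
  [-8,-37,0],
  [-8,-37,0],
  [-8,-37,0],
  [-8,-37,0],
  [-8,-37,0],
  [-8,-37,0],
  [-8,-37,0],
], yaw=[0,0,0,0,0,0,0,0])

```text
t: 25.35
ee_pos: [472.9, 3.9, 168.0]
orientation: [-2.325, -2.109, 0.004]
ft_force: [-0.4, 0.5, -2.2]
width: 49.9
grasp_force: 29.9
```

Call:
play_rows([
  [-8,-37,0],
  [-8,-37,0],
  [-6,-26,0],
  [-3,-11,0],
  [0,0,0],
  [0,0,0],
  [0,0,0],
], yaw=[0,0,0,0,0,0,0])

```text
t: 25.93
ee_pos: [449.9, -104.5, 169.3]
orientation: [-2.326, -2.109, 0.001]
ft_force: [0.5, 0.6, -2.3]
width: 49.5
grasp_force: 29.9
```

```bash
python3 - <<'E'
from h import *
st();p=shot('wrist');st()
E
```

```text
25.9 [ 449.9 -104.5  169.3] -5.6 49.5 [ 0.5  0.6 -2.3]
26.0 [ 450.2 -104.4  169.5] -5.55 49.6 [ 0.5  0.4 -1.3]
```

Lowering from 169.4 to about 33.

Call:
play_rows([
  [0,-0.5,-20],
  [0,0,-36],
  [0,0,-36],
  [0,0,-24],
  [0,0,-12],
  [0,0,-5],
  [0,0,-2.5],
  [0,0,0],
], yaw=[0,0,0,0,0,0,0,0])

```text
t: 26.65
ee_pos: [450.7, -105.5, 34.6]
orientation: [2.326, 2.111, 0.0]
ft_force: [0.2, 0.1, -1.0]
width: 49.9
grasp_force: 29.9
```

Call:
play_rows([
  [0,0,-1],
  [0,0,-0.5],
  [0,0,0],
], yaw=[0,0,0])

```text
t: 26.9
ee_pos: [450.9, -106.2, 33.9]
orientation: [2.327, 2.109, 0.001]
ft_force: [-0.2, 0.1, -2.1]
width: 49.8
grasp_force: 29.9
```

Call:
play_rows([
  [0,0,-0.7],
  [0,0,-0.7],
  [0,0,0],
], yaw=[0,0,0])

```text
t: 27.15
ee_pos: [450.4, -106.2, 31.9]
orientation: [2.328, 2.109, 0.001]
ft_force: [-0.2, 0.2, 0.3]
width: 49.5
grasp_force: 29.9
```

Call:
play_rows([
  [0,0,-0.4],
  [0,0,0],
  [0,0,0],
], yaw=[0,0,0])

```text
t: 27.4
ee_pos: [450.4, -106.2, 31.8]
orientation: [2.328, 2.109, 0.0]
ft_force: [-1.9, 0.2, 6.1]
width: 49.3
grasp_force: 29.9
```

Call:
play_rows([
  [0,0,0],
  [0,0,0],
  [0,0,0],
  [0,0,0],
], yaw=[0,0,0,0], gripper=0.3)

```text
t: 27.73
ee_pos: [450.3, -106.1, 31.3]
orientation: [2.328, 2.11, 0.0]
ft_force: [-0.4, -0.3, 0.6]
width: 61.3
grasp_force: 0.0
```

Call:
play_rows([
  [0,0,10],
  [0,0,30],
  [0,0,38],
  [0,0,38],
  [0,0,22],
  [0,25,6],
  [0,38,0],
  [0,38,0],
], yaw=[0,0,0,0,0,0,0,0])

```text
t: 28.4
ee_pos: [450.7, -4.6, 177.1]
orientation: [2.329, 2.105, 0.003]
ft_force: [0.3, 0.4, 0.4]
width: 61.3
grasp_force: 0.0
```

Call:
play_rows([
  [0,38,0],
  [0,38,0],
  [0,38,0],
  [0,38,0],
  [0,38,0],
  [0,36,0],
  [0,21,0],
  [0,0,0],
], yaw=[0,0,0,0,0,0,0,0])

```text
t: 29.07
ee_pos: [450.3, 245.6, 176.1]
orientation: [-2.324, -2.114, -0.003]
ft_force: [1.0, 0.5, 0.8]
width: 61.6
grasp_force: 0.0
```

```bash
python3 - <<'E'
from h import *
st();p=shot('wrist');st();P=cloud(p);item(P,'S',78,95,(451,243))
P=cloud(shot('top'));item(P,'b1',114,130,(445,-164),30);item(P,'b2',114,130,(450,-105),28);item(P,'box',76,90,(529,186))
E
```

```text
29.1 [450.3 245.6 176.1] -5.41 61.6 [1.  0.5 0.8]
29.1 [449.9 243.6 175.8] -5.43 61.4 [ 0.9 -1.5 -0.4]
S [450.5 242.8] [26.3 26. ] 17.8 1071 z 86.0 car [-67.1 324.2]
b1 [ 444.5 -160.2] [28.  30.3] 4.3 126 z 121.1 car [-34.2 -77.4]
b2 [ 449.4 -104.5] [28.1 29.5] 44.6 125 z 121.2 car [-34.6 -21.5]
box [529.6 186.1] [52.2 35.2] 66.0 245 z 80.6 car [ 17.1 275.4]
```

Call:
play_rows([
  [2,-1,-20],
  [0,0,-38],
  [0,0,-38],
  [0,0,-34],
  [0,0,-23],
  [0,0,-12],
  [0,0,0],
  [0,0,0],
], yaw=[0,0,0,0,0,0,0,0])

```text
t: 29.83
ee_pos: [452.4, 240.1, 10.7]
orientation: [-2.329, -2.108, 0.001]
ft_force: [-0.8, -0.9, 0.2]
width: 61.6
grasp_force: 0.0
```

Call:
play_rows([
  [0,0,0],
  [0,0,0],
  [0,0,0],
  [0,0,0],
  [0,0,0],
], yaw=[0,0,0,0,0], gripper=1)

```text
t: 30.25
ee_pos: [452.8, 241.3, 11.4]
orientation: [2.327, 2.11, 0.003]
ft_force: [-1.8, 0.0, 7.8]
width: 39.5
grasp_force: 30.0
```

Call:
play_rows([
  [0,0,10],
  [0,0,25],
  [0,0,36],
  [0,0,36],
  [0,0,28],
  [0,0,10],
  [0,0,0],
], yaw=[0,0,0,0,0,0,0])

```text
t: 30.83
ee_pos: [453.8, 241.8, 158.2]
orientation: [2.326, 2.109, 0.009]
ft_force: [1.5, 0.1, -1.2]
width: 39.2
grasp_force: 30.0
```

Call:
play_rows([
  [0,-22,0],
  [0,-37,0],
  [1,-37,0],
  [1,-37,0],
  [1,-37,0],
  [0,-37,0],
  [0,-37,0],
  [0,-32,0],
], yaw=[0,0,0,0,0,0,0,0])

```text
t: 31.5
ee_pos: [453.4, -37.0, 153.4]
orientation: [-2.326, -2.108, 0.004]
ft_force: [1.5, 0.4, -1.3]
width: 39.7
grasp_force: 30.0
```

Call:
play_rows([
  [0,-20,0],
  [0,0,0],
  [0,0,0],
  [0,0,0],
], yaw=[0,0,0,0])

```text
t: 31.83
ee_pos: [454.2, -54.4, 154.1]
orientation: [-2.327, -2.108, 0.002]
ft_force: [-0.2, 0.9, -1.7]
width: 39.5
grasp_force: 30.0
```

```bash
python3 - <<'E'
from h import *
st();p=shot('wrist');st()
E
```

```text
31.8 [454.2 -54.4 154.1] -5.64 39.5 [-0.2  0.9 -1.7]
31.9 [454.5 -54.1 154.4] -5.59 39.8 [ 0.5 -0.3 -1.4]
```

Call:
play_rows([
  [0.5,0.5,-20],
  [0,0,-36],
  [0,0,-36],
  [0,0,-24],
  [0,0,-12],
  [0,0,-4],
  [0,0,-2],
  [0,0,0],
], yaw=[0,0,0,0,0,0,0,0])

```text
t: 32.55
ee_pos: [456.0, -53.9, 21.4]
orientation: [2.326, 2.111, 0.0]
ft_force: [-0.3, -0.1, -0.9]
width: 39.7
grasp_force: 30.0
```

Call:
play_rows([
  [0,0,-0.8],
  [0,0,-0.7],
  [0,0,0],
], yaw=[0,0,0])

```text
t: 32.8
ee_pos: [456.4, -54.6, 20.6]
orientation: [2.327, 2.109, 0.002]
ft_force: [0.5, 0.0, -1.5]
width: 39.7
grasp_force: 30.0
```

Call:
play_rows([
  [0,0,-0.7],
  [0,0,0],
  [0,0,0],
], yaw=[0,0,0])

```text
t: 33.05
ee_pos: [455.8, -54.7, 19.3]
orientation: [2.328, 2.109, 0.0]
ft_force: [-0.1, -0.3, -1.6]
width: 39.4
grasp_force: 30.0
```

Call:
play_rows([
  [0,0,-0.8],
  [0,0,-0.7],
  [0,0,0],
], yaw=[0,0,0])

```text
t: 33.3
ee_pos: [455.7, -54.6, 17.5]
orientation: [-2.328, -2.11, 0.0]
ft_force: [-0.1, -0.1, -0.7]
width: 39.3
grasp_force: 29.9
```

Call:
play_rows([
  [0,0,-0.5],
  [0,0,0],
  [0,0,0],
], yaw=[0,0,0])

```text
t: 33.55
ee_pos: [455.7, -54.6, 17.4]
orientation: [2.328, 2.11, -0.0]
ft_force: [-0.3, -0.1, 5.4]
width: 39.5
grasp_force: 30.0
```

Call:
play_rows([
  [0,0,0],
  [0,0,0],
  [0,0,0],
  [0,0,0],
], yaw=[0,0,0,0], gripper=0.4)

```text
t: 33.88
ee_pos: [455.7, -54.6, 17.0]
orientation: [2.328, 2.11, 0.0]
ft_force: [0.7, 0.3, -0.4]
width: 52.6
grasp_force: 0.0
```

Call:
play_rows([
  [0,0,10],
  [0,0,30],
  [0,0,38],
  [0,0,38],
  [0,0,34],
  [5,20,10],
  [10,33,0],
  [10,33,0],
], yaw=[0,0,0,0,4,7,7,7])

```text
t: 34.55
ee_pos: [481.6, 31.9, 179.4]
orientation: [1.81, 2.564, 0.004]
ft_force: [-0.0, -0.4, -0.3]
width: 52.6
grasp_force: 0.0
```

Call:
play_rows([
  [10,33,0],
  [10,33,0],
  [10,33,0],
  [10,33,0],
  [9,20,0],
  [0,0,0],
  [0,0,0],
  [0,0,0],
], yaw=[7,7,7,7,7,7,6,0], gripper=0.1)

```text
t: 35.22
ee_pos: [525.6, 184.1, 174.9]
orientation: [-0.605, -3.077, 0.004]
ft_force: [0.9, -0.6, -0.3]
width: 79.3
grasp_force: 0.0
```

```bash
python3 - <<'E'
from h import *
st();p=shot('wrist');st();P=cloud(p);item(P,'box',76,90,(529,186),55)
P=cloud(shot('top'));item(P,'b1',114,130,(445,-164),30);item(P,'b2',114,130,(450,-105),28);item(P,'s',84,100,(456,-53),28)
E
```

```text
35.2 [525.6 184.1 174.9] 67.75 79.3 [ 0.9 -0.6 -0.3]
35.3 [525.6 183.8 174.9] 67.39 78.9 [ 0.8 -0.9  0.2]
box [529.5 183.3] [51.9 36.6] 67.4 3470 z 80.9 car [ 17.2 272.7]
b1 [ 444.7 -160.4] [29.9 28.3] 84.5 125 z 121.3 car [-34.  -77.6]
b2 [ 448.8 -104. ] [28.2 29.3] 46.0 124 z 121.5 car [-35.3 -21.1]
s [456.5 -57.5] [24.3 40.2] 14.2 84 z 91.1 car [-32.2  25.9]
```

Call:
play_rows([
  [4,0.7,-20],
  [0.5,0,-38],
  [0,0,-38],
  [0,0,-32],
  [0,0,-21],
  [0,0,-12],
  [0,0,0],
  [0,0,0],
], yaw=[0,0,0,0,0,0,0,0])

```text
t: 35.98
ee_pos: [535.9, 183.9, 17.1]
orientation: [0.619, 3.078, 0.001]
ft_force: [-0.6, -0.5, -1.1]
width: 79.2
grasp_force: 0.0
```

Call:
play_rows([
  [0,0,0],
  [0,0,0],
  [0,0,0],
  [0,0,0],
  [0,0,0],
], yaw=[0,0,0,0,0], gripper=1)

```text
t: 36.4
ee_pos: [534.7, 184.3, 17.0]
orientation: [0.616, 3.079, 0.001]
ft_force: [-0.7, -0.9, 3.2]
width: 52.0
grasp_force: 30.0
```

Call:
play_rows([
  [0,0,10],
  [0,0,25],
  [0,0,36],
  [0,0,36],
  [0,0,28],
  [0,0,10],
  [0,0,0],
], yaw=[0,0,0,0,0,0,0])

```text
t: 36.98
ee_pos: [535.8, 184.7, 164.1]
orientation: [0.615, 3.076, 0.004]
ft_force: [0.9, 0.8, -2.2]
width: 51.8
grasp_force: 30.0
```

```bash
python3 - <<'E'
from h import *
p=shot('top');st()
E
```

```text
37.0 [534.5 184.3 161.9] 67.38 52.0 [-0.7 -1.1 -1.8]
```

Call:
play_rows([
  [-3,-8,0],
  [-7,-18,0],
  [-8,-20,0],
  [-8,-20,0],
  [-8,-20,0],
  [-8,-20,0],
  [-8,-20,0],
  [-8,-20,0],
], yaw=[-4,-6.5,-7,-7,-7,-7,-7,-7])

```text
t: 37.7
ee_pos: [473.9, 37.2, 158.7]
orientation: [-1.92, -2.482, 0.005]
ft_force: [0.0, -0.6, -0.7]
width: 51.8
grasp_force: 30.0
```

Call:
play_rows([
  [-8,-20,0],
  [-5.5,-16,0],
  [-3,-10,0],
  [0,0,0],
  [0,0,0],
  [0,0,0],
], yaw=[-7,-7,-6.5,0,0,0])

```text
t: 38.2
ee_pos: [459.2, -7.5, 160.0]
orientation: [-2.323, -2.113, 0.002]
ft_force: [-1.2, 0.0, -0.8]
width: 52.1
grasp_force: 30.0
```

```bash
python3 - <<'E'
from h import *
st();p=shot('wrist');st();P=cloud(p);save(p,'w10');c=np.nan_to_num(np.dstack([car(P),P[...,2]]))
m=(c[...,2]>215)&(c[...,2]<240)&(abs(c[...,0]+35)<40)&(c[...,1]>70)&(c[...,1]<110);q=c[m]
print(len(q),q.min(0),q.max(0),np.median(q,0))
item(P,'box',217,240,(460,0),45);item(P,'s',84,100,(456,-53),28)
E
```

```text
38.2 [459.2  -7.5 160. ] -5.44 52.1 [-1.2  0.  -0.8]
38.2 [459.5  -7.3 160.3] -5.44 51.7 [-1.1 -0.6 -2.3]
14849 [-71.42605348  70.00012725 215.00284808] [  2.96366052  98.30000258 239.99755999] [-34.13039901  85.80796485 224.10233384]
box [ 4.599e+02 -4.000e-01] [31.  74.4] 83.3 15065 z 224.1 car [-34.3  83.1]
s [0. 0.] [0. 0.] 0.0 0 z nan car [-492.1   39.1]
  return _methods._mean(a, axis=axis, dtype=dtype,
  ret = um.true_divide(
```

View pics/w10.png

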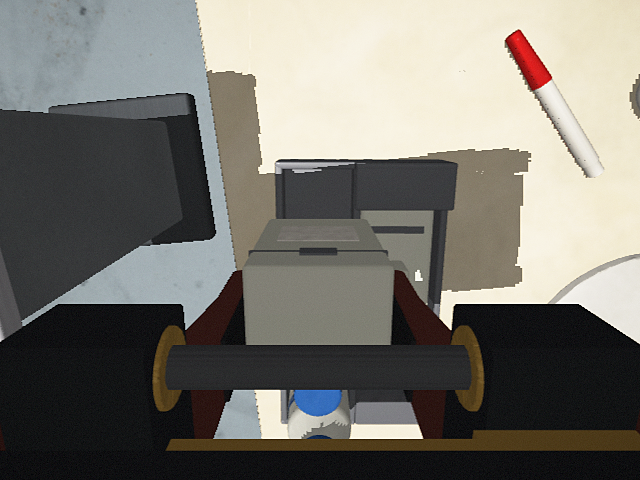

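Call:
play_rows([
  [-0.8,0,-20],
  [0,0,-36],
  [0,0,-28],
  [0,0,-15],
  [0,0,-4],
  [0,0,0],
  [0,0,0],
], yaw=[0,0,0,0,0,0,0])

```text
t: 38.83
ee_pos: [459.5, -7.5, 58.5]
orientation: [2.326, 2.111, 0.001]
ft_force: [0.2, 0.4, -1.8]
width: 51.9
grasp_force: 30.0
```

```bash
python3 - <<'E'
from h import *
st();p=shot('wrist');st();P=cloud(p);save(p,'w11');c=np.nan_to_num(np.dstack([car(P),P[...,2]]))
for r in range(100,300,20):
    m=np.where((c[r,:,2]>100)&(c[r,:,2]<135)&(abs(c[r,:,0]+35)<32))[0]
    w=np.where((c[r,:,2]>26)&(c[r,:,2]<34))[0]
    if len(m): print(r,'box',c[r,m[0]].round(1),c[r,m[-1]].round(1))
    if len(w): print(r,'wall',c[r,w[::6]].round(1)[:,:2].tolist()[:10])
E
```

```text
38.8 [459.5  -7.5  58.5] -5.54 51.9 [ 0.2  0.4 -1.8]
38.9 [459.9  -7.6  58.9] -5.56 51.9 [-0.2 -0.6 -0.8]
180 wall [[-68.6, 116.0], [-65.2, 116.1], [-62.0, 116.1], [-58.8, 116.1], [-55.5, 116.1], [-52.2, 116.2], [-49.0, 116.1], [-45.8, 116.0], [-42.5, 116.2], [-39.3, 116.3]]
200 wall [[-68.4, 105.2], [-64.7, 105.7], [-7.0, 105.0]]
220 wall [[-67.9, 94.4], [-64.8, 94.1], [-6.2, 94.0]]
240 wall [[-68.6, 82.6]]
260 box [-59.5  97.1 114.2] [ -9.2  97.5 115.4]
260 wall [[7.2, 70.5], [10.5, 70.6], [14.1, 70.3], [17.6, 70.2], [20.9, 70.4], [24.2, 70.5], [27.9, 70.2], [31.0, 70.5], [34.5, 70.5], [38.4, 70.0]]
280 box [-67.   86.1 104.7] [ -3.2  86.1 104.8]
280 wall [[18.6, 58.5], [21.9, 58.7], [25.9, 57.9], [29.2, 58.2], [32.4, 58.5], [35.9, 58.5], [39.8, 58.0], [42.7, 58.6], [46.3, 58.4], [50.3, 58.0]]
```

Call:
play_rows([
  [-0.5,0,-6],
  [0,0,-8],
  [0,0,-8],
  [0,0,-6],
  [0,0,-4],
  [0,0,0],
], yaw=[0,0,0,0,0,0])

```text
t: 39.38
ee_pos: [457.6, -7.9, 25.0]
orientation: [-2.327, -2.109, 0.002]
ft_force: [0.2, -0.2, -0.9]
width: 51.6
grasp_force: 30.0
```

Call:
play_rows([
  [0,0,-1],
  [0,0,-1],
  [0,0,-0.5],
  [0,0,0],
], yaw=[0,0,0,0])

```text
t: 39.72
ee_pos: [458.5, -7.9, 23.7]
orientation: [2.328, 2.11, 0.0]
ft_force: [0.4, -0.3, -0.8]
width: 51.7
grasp_force: 30.0
```

Call:
play_rows([
  [0,0,-0.7],
  [0,0,0],
  [0,0,0],
], yaw=[0,0,0])

```text
t: 39.97
ee_pos: [458.5, -7.9, 23.0]
orientation: [2.328, 2.11, 0.0]
ft_force: [-0.6, -0.6, -1.2]
width: 51.8
grasp_force: 30.0
```

Call:
play_rows([
  [0,0,-0.7],
  [0,0,0],
  [0,0,0],
], yaw=[0,0,0])

```text
t: 40.22
ee_pos: [458.5, -7.9, 22.9]
orientation: [2.328, 2.11, 0.0]
ft_force: [-3.0, 0.3, 10.6]
width: 51.6
grasp_force: 30.0
```

Call:
play_rows([
  [0,0,-0.4],
  [0,0,0],
  [0,0,0],
], yaw=[0,0,0])

```text
t: 40.47
ee_pos: [458.5, -7.9, 22.9]
orientation: [2.328, 2.11, 0.0]
ft_force: [-4.1, 1.3, 16.9]
width: 52.1
grasp_force: 30.0
```

On the floor. Release and retreat high and clear, then verify.

Call:
play_rows([
  [0,0,0],
  [0,0,0],
  [0,0,0],
  [0,0,0],
], yaw=[0,0,0,0], gripper=0.28)

```text
t: 40.8
ee_pos: [458.4, -7.9, 21.7]
orientation: [-2.328, -2.11, 0.0]
ft_force: [-0.1, -0.6, 1.1]
width: 63.4
grasp_force: 0.0
```

Call:
play_rows([
  [0,0,10],
  [0,0,30],
  [0,0,38],
  [0,0,38],
  [0,0,38],
  [0,25,20],
  [0,38,0],
  [0,38,0],
], yaw=[0,0,0,0,0,0,0,0])

```text
t: 41.47
ee_pos: [459.5, 93.9, 198.6]
orientation: [2.329, 2.105, 0.007]
ft_force: [1.0, -0.4, 0.8]
width: 63.0
grasp_force: 0.0
```

Call:
play_rows([
  [0,38,0],
  [0,38,0],
  [0,30,0],
  [0,0,0],
  [0,0,0],
  [0,0,0],
], yaw=[0,0,0,0,0,0])

```text
t: 41.97
ee_pos: [458.0, 198.7, 195.9]
orientation: [2.327, 2.111, -0.001]
ft_force: [-1.2, -0.7, -0.0]
width: 63.1
grasp_force: 0.0
```

```bash
python3 - <<'E'
from h import *
st();t=shot('top');P=cloud(t);c=np.nan_to_num(np.dstack([car(P),P[...,2]]))
item(P,'b1',114,130,(445,-164),30);item(P,'b2',114,130,(450,-105),28);item(P,'s',84,95,(456,-53),24);item(P,'box',80,95,(460,-3),30);item(P,'rib',46,66,(520,-75),40)
m=(c[...,0]>6)&(c[...,0]<56)&(c[...,1]>-80)&(c[...,1]<75)&(c[...,2]>15)&(c[...,2]<40)
print('pack z',np.linalg.lstsq(np.c_[c[m][:,:2],np.ones(m.sum())],c[m][:,2],rcond=None)[0])
a=t['pixels'][190:330,300:500,::-1];a=cv2.resize(a,None,fx=3,fy=3,interpolation=cv2.INTER_CUBIC)
s=shot('side')['pixels'][200:400,220:420,::-1];s=cv2.resize(s,None,fx=2.1,fy=2.1);s=cv2.resize(s,(190,420)) if 0 else s
cv2.imwrite('pics/end_top.png',a);cv2.imwrite('pics/end_side.png',cv2.resize(s,None,fx=1.4,fy=1.4))
E
```

```text
42.0 [458.  198.7 195.9] -5.58 63.1 [-1.2 -0.7 -0. ]
b1 [ 444.5 -160.1] [29.8 27.9] 89.6 127 z 121.0 car [-34.2 -77.4]
b2 [ 449.9 -103.8] [29.3 29. ] 44.3 122 z 121.6 car [-34.3 -20.8]
s [455.2 -50.4] [24.3 24. ] 29.1 74 z 90.8 car [-34.2  32.8]
box [458.9  -1.2] [35.7 52.3] 85.1 281 z 86.3 car [-35.2  82.2]
rib [516.3 -76.6] [59.2 13.2] 85.4 114 z 57.4 car [29.2 12.7]
pack z [2.21583050e-03 1.02023865e-03 2.86479947e+01]
```

View pics/end_side.png

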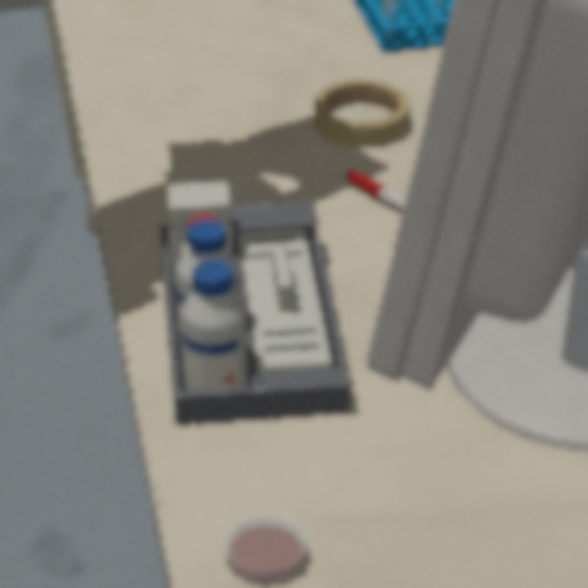

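View pics/end_top.png

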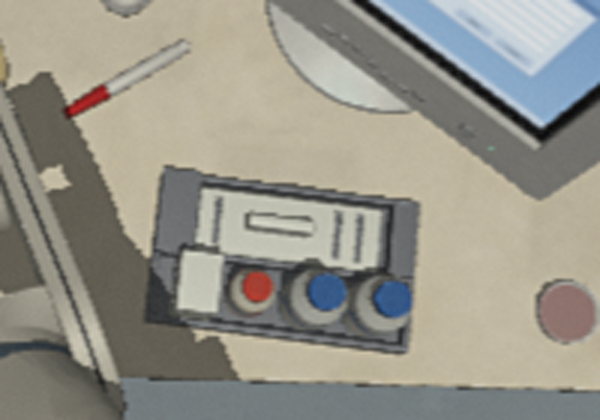

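The pack is flat under the lip. Both large bottles, the small bottle and the box stand upright on the bay floor with tops at 121, 121, 91 and 86 mm, and the arm is clear.

```bash
python3 -c "
from workcell import ticket
print(ticket.close_job())"
```

```text
the job is handed in; nothing more can be done
None
```

The job is handed in: the cold pack lies flat in the tray under the lip, and both large bottles, the small bottle and the one slide box present stand upright on the bay floor; the result was not reported back.

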